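# Turn the price slate over on the packing stand

## Task

The stall's price slate lies writing face down on the packing stand. Draw it out over the stand's front edge so that you can get under it, turn it over without letting it fall off the stand, and lower it gently all the way down with the dark writing face up. Then push it back square against the stop rail, one long edge touching the rail all along, and leave everything else where it stands.

Things in the scene. Friction and masses are not known exactly. Their poses are not given: they have to be found in the camera images.
- slate_center (a point): Centre (half-way through its thickness) of the price slate: a loose flat board 130 x 200 x 10 mm, about 0.2 kg, nothing to hold on its faces. x along its 130 mm side, y along its 200 mm side, z out of the plain pale wood back: up at the start (dark writing face down), down once turned over. It slides on the stand; a rubber fingertip pressed on it grips better than the stand does.
- stand: Fixed packing stand: upturned low green crate with a grey top board 310 mm deep (its x), 400 mm wide (its y), 16 mm thick, top surface 120 mm above the table. Origin: centre of its underside. x from its front edge (which faces the robot's right, -y, give or take 30 degrees) to its back, z up. The top sticks out 20 mm in front of the crate; the space in front is clear down to the table.
- stand_front (a point): Middle of the stand's front edge, on the top surface (155 mm in front of the stand's centre); axes as the stand's.
- stand_stop (a point): Foot of the stop rail: middle of its front face, on the top surface (50 mm behind the stand's centre); axes as the stand's. The rail is a fixed strip 18 mm high, 22 mm deep, 380 mm long along y. With the slate against it the slate's centre is 65 mm in front of this face; at the start it is 75 to 85 mm in front.
- jar: Bystander, to be left alone: small clear jar, 52 mm across and 60 mm high, standing on the stand behind the stop rail, at one end of it; origin under its centre.
- gourd: Bystander, to be left alone: small pale gourd, 62 mm across and 66 mm high, standing on the stand behind the stop rail, at the other end of it; origin under its centre.
- pumpkin1: Bystander, to be left alone: pumpkin 156 mm across, 115 mm high, on the table left or right of the stand; origin under its centre.
- pumpkin2: Bystander, to be left alone: pumpkin 136 mm across, 100 mm high, on the table left or right of the stand; origin under its centre.
- pail: Bystander, to be left alone: black pail 140 mm across, 120 mm high, on the table to the left; origin under its centre.
- scraper: Bystander, to be left alone: flat scraper lying on the table to the right.
- tape: Bystander, to be left alone: roll of tape 90 mm across, 45 mm high, on the table to the right; origin under its centre.
There are look-alikes about, which are no part of the job. What is meant by the part that bears slate_center is not pink or yellow, and is the larger of those in its own colour.

How it is judged:
By the outcome, as a careful person would: the job done as asked, in the order asked, and still so for the second after the job is handed in, with the robot touching nothing.
It also fails if it takes over 72 s, if anything falls off the work surface, if the arm or the gripper's body presses on something with over 40 N, if the wrist force passes 120 N, or if a joint passes its speed limit or range.

## Robot

A 7-joint arm with a two-finger parallel gripper is mounted at the origin on the work surface. World frame = base frame: x ahead of the robot, y to its left, z up, the work surface at z = 0. Lengths are in m, angles in rad, forces in N, time in s.
With the tool pointing down it reaches from about 0.425 to 0.875 m from the base axis. Payload 4.7 kg.
Tool frame: the origin (TCP) lies on the centre line of the jaws, within the pads' length; the fingertips stand 19 mm ahead of it and the grasp point (between the pads) is the TCP (ctrl.nose_length is the distance from the TCP to the fingertips, in m); z points along the fingers, x is the direction in which the jaws open and shut, and the axes are right-handed (so a half turn about z gives the same grasp; the last joint's range is limited). The gripper opens to 87 mm and grips with 3 to 60 N. Pads are 19 mm wide; open, the fingers measure 117 mm over their backs; the gripper's body (75 mm by 190 mm) begins 51 mm behind the grasp point.
Start: joints at [-1.147, 0.321, -0.07, 1.45, 0.023, 1.371, -0.057], TCP at [0.259, 0.596, 0.242] pointing down, gripper open.
Joint ranges: [-2.86, 2.86], [-0.3, 2.09], [-1.38, 1.24], [0.06, 2.45], [-1.56, 4.7], [0.09, 2.05], [-2.69, 2.69]. Speed limits (rad/s): [2.57, 2.57, 3.14, 3.14, 3.14, 3.14, 3.14].

## Interface

Orientations are given as a rotation vector (axis times angle).
In Python, from bench import ctrl gives the robot as it stands. The module is installed in compiled form; this text tells all that it offers.
- The arm moves only by the shell command python3 -m crank 'ROWS' [OPENING] [FORCE]. ROWS is a JSON object of lists of equal length, an entry for each row: "dp": the shift along the tool's x, y, z in cm, a list of three; "delta_rot": the turn, a rotation vector about the tool's x, y, z in rad, a list of three. In form: {"dp": [[x, y, z], ...], "delta_rot": [[rx, ry, rz], ...]}. A call has exactly 8 rows; each row shifts and turns the commanded pose from where the row before left it, along the tool's axes as they then stand; what a row does not reach is not made up. A row lasts 1/10 s, in which the tool goes at most 50 mm and 8.59 degrees, less where a joint would pass 70% of its speed; a pose out of reach is approached as far as the arm can. A call with a gripper value outside its range is refused whole. OPENING is the finger opening in cm, from 0 to 8.7, set as the call begins (- or left out, the last holds). The fingers move at their own pace and stop on an object; FORCE is the grip in N (left out, the last holds). Time passes only in rows, so rows that do not move let the fingers close, or fill a call up. It gives the time, the measured TCP pose, the force and the opening at its end, in the units of the state.
- ctrl.get_state(): the state, without advancing time (a new reading comes with each control period).
- ctrl.get_image(name): name is "scene" or "top"; returns the picture (400x640x3 uint8, blue, green, red); there is no depth.
- ctrl.camera_info(name): a dict with "camera_matrix" (3x3 intrinsics, pixels), "xyz" and "orientation" of the camera in the world. Camera axes: x right, y down, z forward; pixel columns grow to the right and rows downward; lengths in m; the calibration is good to about 2 mm. A picture is of the moment at which its call begins. camera_info takes no time and is no camera call.
- ctrl.close_job(): hands the job in, once; it reports no verdict.
The state is a dict: "time": time; "joint_positions": joint angles; "qd": joint speeds; "joint_torque": joint torques, N m; "position": TCP position; "tool_rot": TCP orientation; "ft_force": force on the tool from outside, world axes, zero at the start; "torque": the same for the moment, N m; "grip_width": opening from 0.0 (shut) to 1.0 (fully open).
Only numpy, scipy, OpenCV 4.12 (cv2) and the standard library are available. Lean on these libraries where they do the work, as an engineer would, in place of code of your own. Each camera call takes 0.05 s, during which the arm holds its last target.

## Working session

There is one attempt and no reset: what is moved stays moved. The work goes in short steps, Python scripts to look and compute and a shell command to move; the robot and the scene stay as the last step left them, time stands still between calls to the robot, and variables do not carry over. Pictures are saved under pics/ and viewed, and the job is handed in when it is done.

```bash
ls; mkdir -p pics
python3 - <<'E'
from bench import ctrl
import cv2
for n in ("scene","top"):
    im=ctrl.get_image(n); cv2.imwrite(f"pics/{n}0.png",im)
    print(n,ctrl.camera_info(n))
print(ctrl.get_state(), ctrl.nose_length)
E
```

```text
pics
scene {'camera_matrix': array([[483.54936808,   0.        , 320.61088578],
       [  0.        , 483.54936808, 198.1779461 ],
       [  0.        ,   0.        ,   1.        ]]), 'xyz': array([1.11733366, 0.10666023, 1.21935321]), 'orientation': array([-1.76084122, -2.07842089,  0.5658381 ])}
top {'camera_matrix': array([[450.57889764,   0.        , 320.76530652],
       [  0.        , 450.57889764, 201.02767055],
       [  0.        ,   0.        ,   1.        ]]), 'xyz': array([0.35355911, 0.02262729, 1.44779958]), 'orientation': array([-2.18014001,  2.18800331, -0.09510174])}
{'time': 0.1, 'joint_positions': array([-1.14692605,  0.32171701, -0.07007283,  1.4515528 ,  0.0225714 ,
        1.37078951, -0.056894  ]), 'qd': array([-0.00110701, -0.00245047, -0.00084624, -0.00254375,  0.00138005,
        0.00038637, -0.00102509]), 'joint_torque': array([-2.14745492e-04, -4.92576313e+01, -4.05812413e-01, -3.13398206e+01,
       -6.40789862e-02,  3.94539919e-02,  6.11350151e-05]), 'position': array([0.25881635, 0.59574847, 0.24059154]), 'tool_rot': array([ 2.62610795e+00,  1.72250095e+00, -2.14522487e-03]), 'ft_force': array([-0.30690146, -0.69136478,  0.25780075]), 'torque': array([-0.0624802 ,  0.04817621, -0.01225846]), 'grip_width': 0.9994684181798753} 0.019
```

View pics/scene0.png

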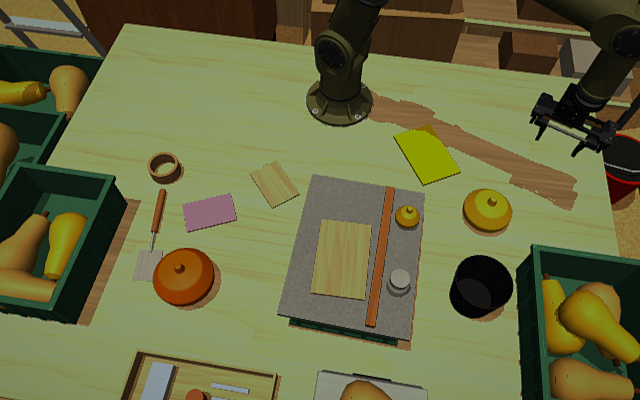

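View pics/top0.png

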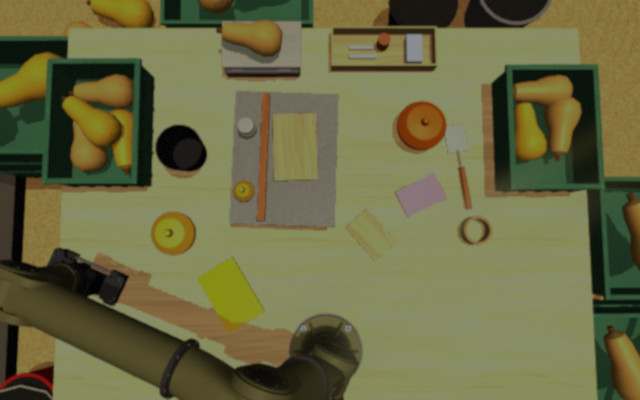

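Candidates: pale board on the stand (top 296,147), smaller pale board on the table (370,233), pink board (420,195), yellow board (231,293). The board on the stand fits, because it is pale wood and the larger of the two pale ones. I'll confirm this in a crop.

Run:
```python
import cv2
im=cv2.imread("pics/top0.png"); c=im[80:270,210:410]; cv2.imwrite("pics/c1.png",cv2.resize(c,None,fx=3.1,fy=3.1,interpolation=cv2.INTER_CUBIC))
im=cv2.imread("pics/scene0.png"); c=im[160:360,240:440]; cv2.imwrite("pics/c2.png",cv2.resize(c,None,fx=3,fy=3,interpolation=cv2.INTER_CUBIC))
```

```text
(no output)
```

View pics/c1.png

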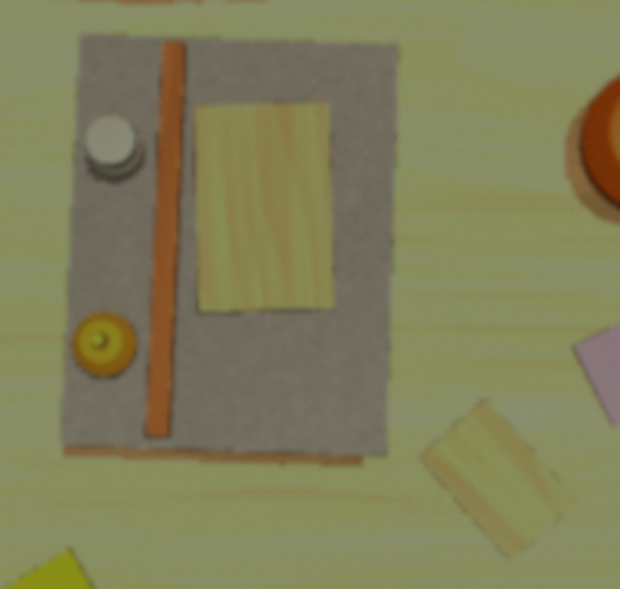

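View pics/c2.png

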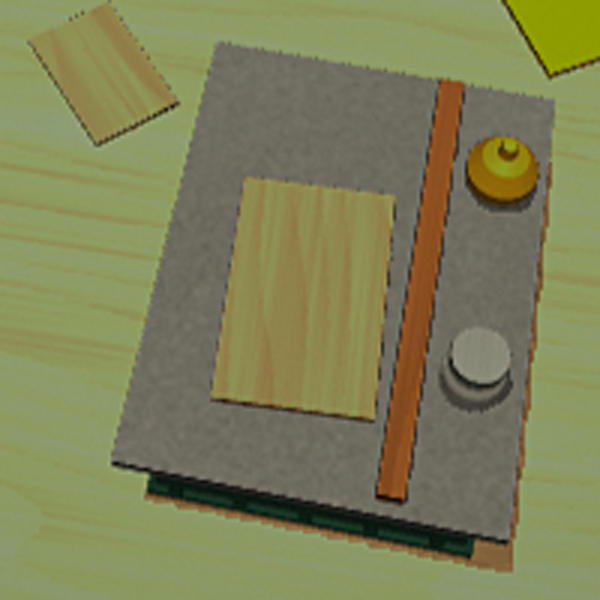

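```bash
cat > h.py <<'E'
import numpy as np, cv2
from scipy.spatial.transform import Rotation as R
from bench import ctrl
def ray(n,uv,z):
    i=ctrl.camera_info(n);K=i["camera_matrix"];M=R.from_rotvec(i["orientation"]).as_matrix()
    d=M@np.linalg.solve(K,np.array([uv[0],uv[1],1.]));o=i["xyz"]
    return o+d*(z-o[2])/d[2]
def proj(n,P):
    i=ctrl.camera_info(n);K=i["camera_matrix"];M=R.from_rotvec(i["orientation"]).as_matrix()
    q=K@(M.T@(np.asarray(P)-i["xyz"]));return q[:2]/q[2]
def fit(model,pts):
    m=np.array(model);p=np.array(pts)[:,:2];mc=m.mean(0);pc=p.mean(0)
    H=(m-mc).T@(p-pc);th=np.arctan2(H[0,1]-H[1,0],H[0,0]+H[1,1]);c,s=np.cos(th),np.sin(th)
    Rm=np.array([[c,-s],[s,c]]);t=pc-Rm@mc
    return t,th,np.linalg.norm((Rm@m.T).T+t-p,axis=1)
E
python3 - <<'E'
from h import *
np.set_printoptions(precision=4,suppress=True)
A={"top":[[ (82,36),(398,45),(386,456),(63,445)],[(195,107),(329,103),(333,307),(199,312)],[(185,43),(170,436)]],
"scene":[[(507,542),(113,464),(218,43),(554,100)],[(375,419),(211,400),(244,178),(395,196)],[(407,501),(464,84)]]}
off={"top":(210,80,3.1),"scene":(240,160,3.)}
# order: (+x,?),(-x) : top: left = back (+x), stand y at -? 
for n in A:
    o=off[n]
    f=lambda L,z:[ray(n,(u/o[2]+o[0],v/o[2]+o[1]),z) for u,v in L]
    P=f(A[n][0],.12);print(n,np.array(P)[:,:2].round(4).tolist())
    # model x back. front faces -y -> x_stand ~ +y world, y_stand ~ -x world
    print('stand',fit([(.155,-.2),(-.155,-.2),(-.155,.2),(.155,.2)],P))
    S=f(A[n][1],.13);print(np.array(S)[:,:2].tolist())
    print('slate',fit([(.065,-.1),(-.065,-.1),(-.065,.1),(.065,.1)],S))
    print('rail',f(A[n][2],.12 if n=="top" else .138))
    S=ctrl
s=ctrl.get_state();print(R.from_rotvec(s["tool_rot"]).as_matrix())
E
```

```text
top [[0.7911, 0.2655], [0.7817, -0.0415], [0.3827, -0.0273], [0.3943, 0.2791]]
stand (array([0.5874, 0.1189]), np.float64(1.5361326636102235), array([0.0021, 0.0014, 0.0018, 0.0021]))
[[0.7178981336127852, 0.15446708963942007], [0.7215667767798122, 0.025750668723888932], [0.5240294331802771, 0.022554767071780894], [0.5196274201685138, 0.14976339702132027]]
slate (array([0.6208, 0.0881]), np.float64(1.5941760424714282), array([0.0017, 0.0008, 0.0024, 0.0011]))
rail [array([0.784 , 0.1655, 0.12  ]), array([0.4024, 0.1777, 0.12  ])]
scene [[0.7975, 0.2721], [0.7876, -0.0327], [0.3883, -0.0189], [0.3978, 0.2874]]
stand (array([0.5928, 0.127 ]), np.float64(1.5362415161840184), array([0.0029, 0.0022, 0.0022, 0.0015]))
[[0.7219745941344142, 0.16246698095715706], [0.7278879865699346, 0.0337482393367699], [0.5280523317869473, 0.027599355373228857], [0.5236909277333349, 0.15690637614760936]]
slate (array([0.6254, 0.0952]), np.float64(1.6032821272351883), array([0.0016, 0.0005, 0.0008, 0.0003]))
rail [array([0.7844, 0.1931, 0.138 ]), array([0.4064, 0.2048, 0.138 ])]
[[ 0.3984  0.9172 -0.0006]
 [ 0.9172 -0.3984 -0.0016]
 [-0.0017  0.0001 -1.    ]]
```

Slate confirmed. The two cameras agree to about 8 mm on stand and slate, so I use the average: stand centre (0.590, 0.123) with yaw 1.536, and slate 30 mm in front of the stand centre, turned about 3.5° relative to it. Moving above it.

```bash
python3 -m crank '{"dp":[[-2.4,4.3,0],[-2.4,4.3,0],[-2.4,4.3,0],[-2.4,4.3,0],[-2.4,4.3,0],[-2.4,4.3,0],[-2.4,4.3,0],[-2.4,4.3,0]],"delta_rot":[[0,0,0],[0,0,0],[0,0,0],[0,0,0],[0,0,0],[0,0,0],[0,0,0],[0,0,0]]}' 8.7 20
python3 -m crank '{"dp":[[-2.4,4.3,0],[-2.4,4.3,0],[-2.4,4.3,0],[-2.4,4.3,0],[0,0,0],[0,0,0],[0,0,0],[0,0,0]],"delta_rot":[[0,0,0],[0,0,0],[0,0,0],[0,0,0],[0,0,0.145],[0,0,0.145],[0,0,0.145],[0,0,0.145]]}'
python3 -m crank '{"dp":[[0,0,0],[0,0,0],[0,0,0],[0,0,0],[0,0,0],[0,0,0],[0,0,0],[0,0,0]],"delta_rot":[[0,0,0.145],[0,0,0.145],[0,0,0.145],[0,0,0.145],[0,0,0],[0,0,0],[0,0,0],[0,0,0]]}'
python3 - <<'E'
from h import *
s=ctrl.get_state();print(s["joint_positions"],R.from_rotvec(s["tool_rot"]).as_matrix().round(4))
cv2.imwrite("pics/s1.png",ctrl.get_image("scene"));cv2.imwrite("pics/t1.png",ctrl.get_image("top"))
p=s["position"];M=R.from_rotvec(s["tool_rot"]).as_matrix()
for sx in (-1,1):
  P=p+M@[sx*.0435,0,.019]; print(P,proj("scene",P),proj("top",P))
E
```

```text
time: 0.9
position: [0.4987, 0.2812, 0.2414]
tool_rot: [-2.627, -1.723, 0.0]
ft_force: [-0.0, 0.3, -0.3]
grip_width: 0.999
time: 1.7
position: [0.6173, 0.1263, 0.2409]
tool_rot: [-3.013, -0.89, 0.002]
ft_force: [0.6, -0.5, -0.0]
grip_width: 1.003
time: 2.5
position: [0.6175, 0.1264, 0.2415]
tool_rot: [-3.141, -0.004, 0.0]
ft_force: [-0.5, -0.4, -0.5]
grip_width: 0.997
[-0.60509085  0.29141851  0.44773244  1.51987681 -0.12767573  1.35940042
 -0.14457453] [[ 1.0e+00  2.4e-03 -1.0e-04]
 [ 2.4e-03 -1.0e+00  1.0e-04]
 [-1.0e-04 -1.0e-04 -1.0e+00]]
[0.57399553 0.126335   0.22250896] [360.47829124 223.62256251] [279.58009191 156.76565485]
[0.66099527 0.12654624 0.22250062] [355.98411191 257.38540299] [279.61118442 125.63054896]
```

Run:
```python
import cv2
im=cv2.imread("pics/s1.png"); c=im[180:340,260:460]; a=cv2.resize(c,None,fx=3.5,fy=3.5,interpolation=cv2.INTER_CUBIC)
cv2.imwrite("pics/c3.png",a)
```

```text
(no output)
```

View pics/c3.png

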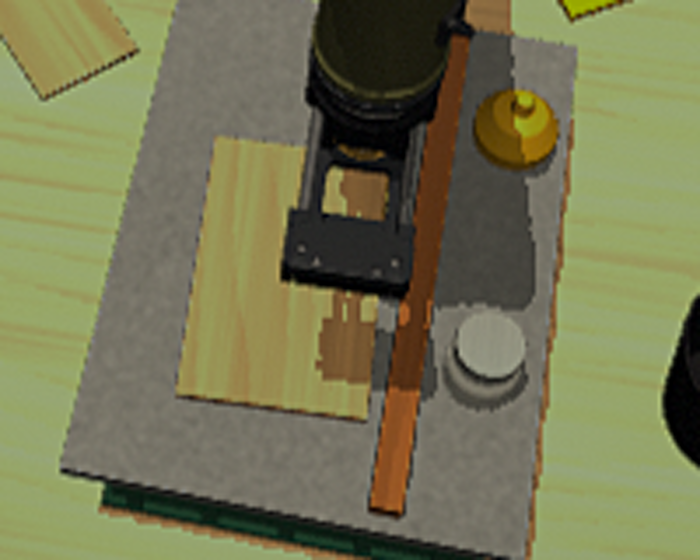

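View pics/t1.png

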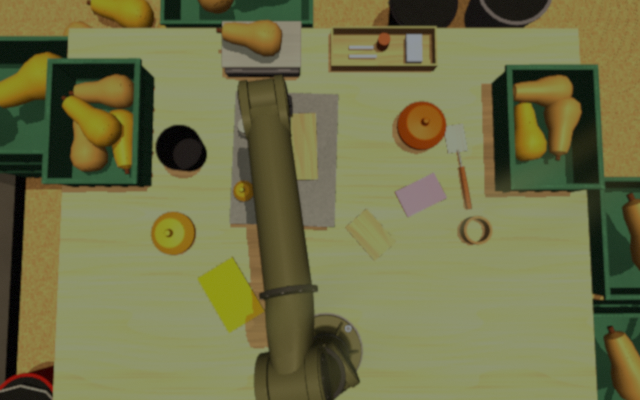

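```bash
python3 -m crank '{"dp":[[0.5,0.3,2],[0,0,2],[0,0,2],[0,0,1.5],[0,0,1],[0,0,0.3],[0,0,0],[0,0,0]],"delta_rot":[[0,0,0],[0,0,0],[0,0,0],[0,0,0],[0,0,0],[0,0,0],[0,0,0],[0,0,0]]}'
python3 -m crank '{"dp":[[0,0,0.1],[0,0,0.1],[0,0,0.1],[0,0,0.1],[0,0,0],[0,0,0],[0,0,0],[0,0,0]],"delta_rot":[[0,0,0],[0,0,0],[0,0,0],[0,0,0],[0,0,0],[0,0,0],[0,0,0],[0,0,0]]}'
```

```text
time: 3.4
position: [0.6232, 0.1235, 0.1545]
tool_rot: [-3.141, -0.002, -0.003]
ft_force: [-0.5, 0.1, -0.5]
grip_width: 0.998
time: 4.2
position: [0.6225, 0.1235, 0.1496]
tool_rot: [-3.142, -0.002, 0.0]
ft_force: [0.5, 0.8, 0.3]
grip_width: 0.997
```

Tips at z≈0.131. Press on gently.

```bash
python3 -m crank '{"dp":[[0,0,0.1],[0,0,0.1],[0,0,0.1],[0,0,0],[0,0,0],[0,0,0],[0,0,0],[0,0,0]],"delta_rot":[[0,0,0],[0,0,0],[0,0,0],[0,0,0],[0,0,0],[0,0,0],[0,0,0],[0,0,0]]}'
```

```text
time: 5.0
position: [0.6227, 0.1235, 0.1494]
tool_rot: [-3.14, -0.001, -0.001]
ft_force: [-5.1, -0.8, 13.1]
grip_width: 1.001
```

```bash
python3 -m crank '{"dp":[[0,0,0.05],[-0.02,0.5,0],[-0.03,0.8,0],[-0.03,0.8,0],[-0.03,0.8,0],[-0.03,0.8,0],[-0.03,0.8,0],[0,0,0]],"delta_rot":[[0,0,0],[0,0,0.01],[0,0,0.01],[0,0,0.01],[0,0,0.01],[0,0,0.01],[0,0,0.01],[0,0,0]]}'
python3 - <<'E'
from h import *
cv2.imwrite("pics/s2.png",ctrl.get_image("scene")[160:380,240:440].repeat(3,0).repeat(3,1)[:600,:600])
E
```

```text
time: 5.8
position: [0.6216, 0.0797, 0.1496]
tool_rot: [-3.136, 0.094, -0.008]
ft_force: [-0.1, 1.5, 13.0]
grip_width: 1.002
```

View pics/s2.png

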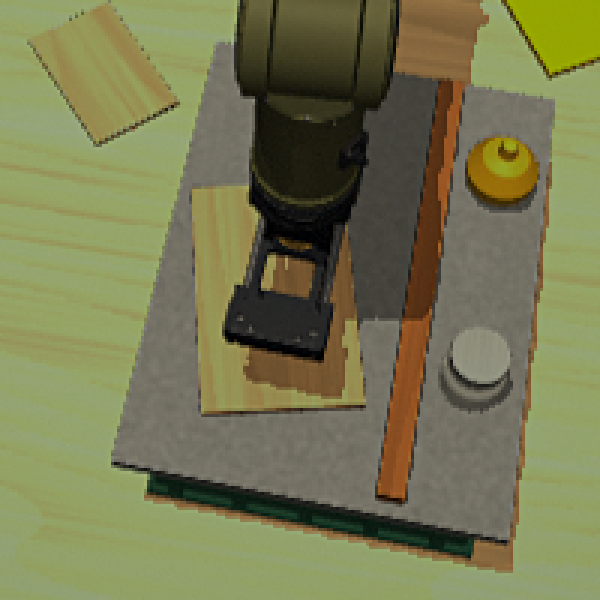

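The slate follows, but it turned the wrong way: the near end moved more, so the near finger carries the load. Checking the moment and the slate's pose.

Run:
```python
from h import *
np.set_printoptions(precision=4,suppress=True)
s=ctrl.get_state();print(s["ft_force"],s["torque"],R.from_rotvec(s["tool_rot"]).as_matrix(),s["position"],s["joint_positions"])
P=[ray("scene",(u/3+240,v/3+160),.13) for u,v in [(365,406),(202,411),(192,187)]]
print(np.array(P),fit([(.065,-.1),(-.065,-.1),(-.065,.1)],P))
for sx in (-1,1): print(s["position"]+R.from_rotvec(s["tool_rot"]).as_matrix()@[sx*.05,0,.019])
```

```text
[-0.0234  1.0855 12.9518] [ 0.2416  0.7219 -0.0701] [[ 0.9982 -0.0591  0.005 ]
 [-0.0591 -0.9982  0.0034]
 [ 0.0048 -0.0036 -1.    ]] [0.6216 0.0797 0.1496] [-0.5458  0.3451  0.4647  1.6482 -0.1676  1.182  -0.1009]
[[ 0.7128  0.1535  0.13  ]
 [ 0.7379  0.0284  0.13  ]
 [ 0.5441 -0.0146  0.13  ]] (array([0.6278, 0.07  ]), np.float64(1.7807240350066131), array([0.0011, 0.0017, 0.0006]))
[0.5718 0.0827 0.1304]
[0.6716 0.0768 0.1308]
```

```bash
python3 -m crank '{"dp":[[0,0,0],[0,0,0],[0,0,0.05],[0,0,0],[0,0,0],[0,0,0],[0,0,0],[0,0,0]],"delta_rot":[[0,-0.01,0],[0,-0.01,0],[0,0,0],[0,0,0],[0,0,0],[0,0,0],[0,0,0],[0,0,0]]}'
python3 - <<'E'
from h import *
s=ctrl.get_state();print(s["ft_force"],s["torque"],s["position"])
E
```

```text
time: 6.65
position: [0.622, 0.0797, 0.15]
tool_rot: [-3.136, 0.091, 0.021]
ft_force: [-4.5, -0.2, 16.2]
grip_width: 1.001
[-4.48777589 -0.2043411  16.16356282] [0.11671412 0.28800521 0.02595019] [0.62201729 0.07966496 0.1500107 ]
```

```bash
python3 -m crank '{"dp":[[0,0,0],[0,0,0],[0,0,0],[0,0,0],[0,0,0],[0,0,0],[0,0,0],[0,0,0]],"delta_rot":[[0,-0.005,0.03],[0,0,0.04],[0,0,0.04],[0,0,0.04],[0,0,0.04],[0,0,0.04],[0,0,0],[0,0,0]]}'
python3 - <<'E'
from h import *
s=ctrl.get_state();print(s["ft_force"],s["torque"],s["position"])
cv2.imwrite("pics/s3.png",ctrl.get_image("scene")[160:360,240:440].repeat(3,0).repeat(3,1))
E
```

```text
time: 7.45
position: [0.6237, 0.082, 0.1501]
tool_rot: [-3.105, 0.447, 0.024]
ft_force: [0.5, 3.8, 13.3]
grip_width: 1.002
[ 0.47485236  3.80961812 13.2973026 ] [ 0.79785126 -0.73640362  0.23615508] [0.62366125 0.08203288 0.15012917]
```

View pics/s3.png

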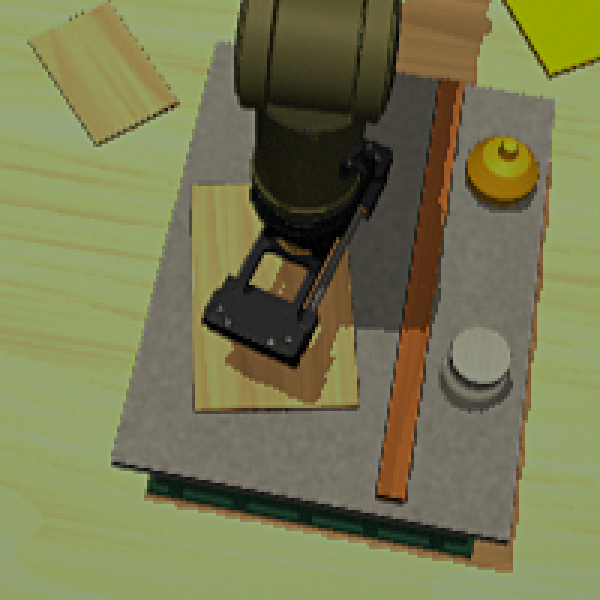

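```bash
python3 -m crank '{"dp":[[0.1,0.3,0.03],[0.21,0.72,0],[0.21,0.72,0],[0.21,0.72,0],[0.21,0.72,0],[0.21,0.72,0],[0.1,0.4,0],[0,0,0]],"delta_rot":[[0,0,0],[0,0,0],[0,0,0],[0,0,0],[0,0,0],[0,0,0],[0,0,0],[0,0,0]]}'
python3 - <<'E'
from h import *
s=ctrl.get_state();print(s["ft_force"],s["torque"],s["position"])
cv2.imwrite("pics/s4.png",ctrl.get_image("scene")[160:360,240:440].repeat(3,0).repeat(3,1))
E
```

```text
time: 8.3
position: [0.6234, 0.0361, 0.1501]
tool_rot: [-3.105, 0.449, 0.024]
ft_force: [-0.1, 3.1, 15.8]
grip_width: 0.996
[-0.14126802  3.08679229 15.79882628] [ 0.60285423 -0.56148063  0.10200862] [0.62344343 0.03610615 0.15005936]
```

View pics/s4.png

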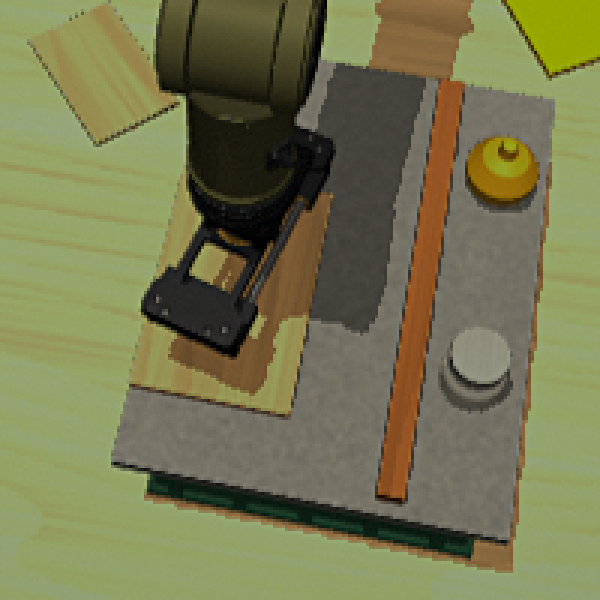

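```bash
cat >> h.py <<'E'
ST=np.array([.590,.123]);SY=1.536
def st(p,th):
    d=np.array(p)-ST;c,s=np.cos(SY),np.sin(SY);return d@[c,s],d@[-s,c],th-SY
E
python3 - <<'E'
from h import *
P=[ray("scene",(u/3+240,v/3+160),.13) for u,v in [(291,414),(130,385),(329,193)]]
t,th,e=fit([(.065,-.1),(-.065,-.1),(.065,.1)],P)
print(t,th,e); 
P=[ray("scene",(u/3+240,v/3+160),.12) for u,v in [(507,542),(113,464),(218,43),(554,100)]]
a,b,c=fit([(.155,-.2),(-.155,-.2),(-.155,.2),(.155,.2)],P)
d=t-a;print(d@[np.cos(b),np.sin(b)],d@[-np.sin(b),np.cos(b)],th-b)
E
```

```text
[0.62804448 0.03468439] 1.5520673458488616 [0.00069726 0.00104315 0.00103377]
-0.09102013103925506 -0.03841089903919137 0.01582582966484325
```

```bash
python3 -m crank '{"dp":[[0,0,-0.8],[0,0,-0.5],[-0.4,-1.8,0],[-0.4,-1.9,0],[0,0,0],[0,0,0],[0,0,0.5],[0,0,0.3]],"delta_rot":[[0,0,0],[0,0,0],[0,0.012,0],[0,0,0],[0,0,-0.125],[0,0,-0.125],[0,0,0],[0,0,0]]}'
python3 -m crank '{"dp":[[0,0,0.2],[0,0,0.1],[0,0,0.1],[0,0,0.1],[0,0,0.1],[0,0,0],[0,0,0],[0,0,0]],"delta_rot":[[0,0,0],[0,0,0],[0,0,0],[0,0,0],[0,0,0],[0,0,0],[0,0,0],[0,0,0]]}'
python3 - <<'E'
from h import *
s=ctrl.get_state();print(s["ft_force"],s["torque"],s["position"],R.from_rotvec(s["tool_rot"]).as_matrix().round(4))
E
```

```text
time: 9.15
position: [0.6222, 0.071, 0.15]
tool_rot: [3.139, -0.067, -0.022]
ft_force: [-6.9, -0.4, 17.0]
grip_width: 0.998
time: 9.95
position: [0.6243, 0.0709, 0.1497]
tool_rot: [3.141, -0.067, -0.013]
ft_force: [-9.4, -1.1, 24.0]
grip_width: 1.003
[-9.42173329 -1.08833937 23.97564234] [-0.36015937  1.09379414 -0.07253336] [0.62427043 0.07085699 0.14965566] [[ 9.990e-01 -4.290e-02 -8.000e-03]
 [-4.290e-02 -9.991e-01  1.000e-04]
 [-8.000e-03  3.000e-04 -1.000e+00]]
```

```bash
python3 -m crank '{"dp":[[0,0,-0.4],[0,0,0],[0,0,0.2],[0,0,0.1],[0,0,0],[0,0,0],[0,0,0],[0,0,0]],"delta_rot":[[0,0.008,0],[0,0,0],[0,0,0],[0,0,0],[0,0,0],[0,0,0],[0,0,0],[0,0,0]]}'
python3 - <<'E'
from h import *
s=ctrl.get_state();print(s["ft_force"],s["torque"],s["position"],R.from_rotvec(s["tool_rot"]).as_matrix().round(4))
E
```

```text
time: 10.75
position: [0.6237, 0.071, 0.1494]
tool_rot: [3.14, -0.065, -0.003]
ft_force: [-8.0, -0.7, 21.6]
grip_width: 0.998
[-8.01410263 -0.67613862 21.62019517] [-0.29315762  1.08576051 -0.14311241] [0.62373682 0.07099982 0.14939153] [[ 9.991e-01 -4.170e-02 -1.900e-03]
 [-4.170e-02 -9.991e-01 -7.000e-04]
 [-1.800e-03  8.000e-04 -1.000e+00]]
```

```bash
python3 -m crank '{"dp":[[0,0,-0.1],[0,0.3,0],[0,0.6,0],[0,0.6,0],[0,0.6,0],[0,0.6,0],[0,0.3,0],[0,0,0]],"delta_rot":[[0,0.003,0],[0,0,0],[0,0,0],[0,0,0],[0,0,0],[0,0,0],[0,0,0],[0,0,0]]}'
python3 - <<'E'
from h import *
s=ctrl.get_state();print(s["ft_force"],s["torque"],s["position"])
cv2.imwrite("pics/s5.png",ctrl.get_image("scene")[160:360,240:440].repeat(3,0).repeat(3,1))
E
```

```text
time: 11.55
position: [0.6231, 0.0443, 0.1494]
tool_rot: [-3.138, 0.063, -0.003]
ft_force: [-0.8, 2.9, 16.1]
grip_width: 0.999
[-0.80262717  2.88703811 16.13868299] [ 0.91520266  0.89466992 -0.21963302] [0.62309638 0.04428317 0.14942825]
```

View pics/s5.png

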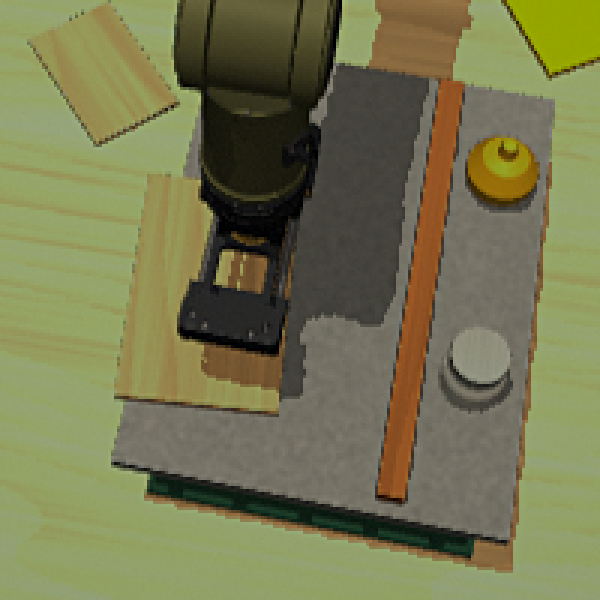

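```bash
python3 -m crank '{"dp":[[0,0,0],[0,0.3,0],[0,0.6,0],[0,0.6,0],[0,0.6,0],[0,0.6,0],[0,0.2,0],[0,0,0]],"delta_rot":[[0,-0.012,0],[0,0,0],[0,0,0],[0,0,0],[0,0,0],[0,0,0],[0,0,0],[0,0,0]]}'
python3 - <<'E'
from h import *
s=ctrl.get_state();print(s["ft_force"],s["torque"],s["position"])
cv2.imwrite("pics/s6.png",ctrl.get_image("scene")[160:360,240:440].repeat(3,0).repeat(3,1))
E
```

```text
time: 12.4
position: [0.6236, 0.0148, 0.1496]
tool_rot: [-3.139, 0.061, 0.009]
ft_force: [0.4, 3.1, 14.2]
grip_width: 0.997
[ 0.37300774  3.09618969 14.19546302] [ 0.74192493 -0.73598261  0.17625736] [0.6235946  0.014823   0.14964306]
```

View pics/s6.png

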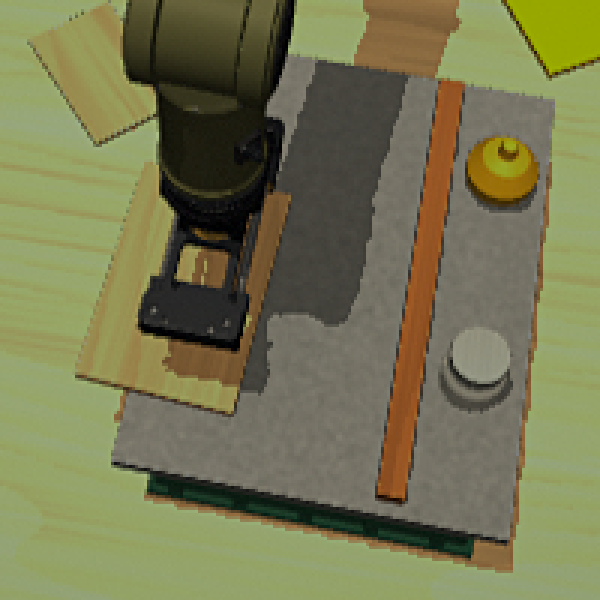

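```bash
cat >> h.py <<'E'
def slate(pts,off=(240,160),z=.13):
    """pts: dict of corner->px in 3x crop; corners named by (sx,sy)"""
    P=[ray("scene",(u/3+off[0],v/3+off[1]),z) for u,v in pts.values()]
    t,th,e=fit([(a*.065,b*.1) for a,b in pts],P)
    S=[ray("scene",(u/3+240,v/3+160),.12) for u,v in [(507,542),(113,464),(218,43),(554,100)]]
    a,b,c=fit([(.155,-.2),(-.155,-.2),(-.155,.2),(.155,.2)],S)
    d=t-a;print("world(scene)",t,th,"err",e.round(4),"stand frame",d@[np.cos(b),np.sin(b)],d@[-np.sin(b),np.cos(b)],th-b,"standc",a)
E
python3 - <<'E'
from h import *
slate({(1,-1):(234,413),(-1,-1):(76,377),(-1,1):(147,163),(1,1):(292,193)})
E
```

```text
world(scene) [ 0.6313215  -0.00202573] 1.4907694412858299 err [0.0017 0.0011 0.0022 0.0015] stand frame -0.12759511751737912 -0.042954218214218645 -0.0454720748981885 standc [0.59280107 0.1269772 ]
```

```bash
python3 -m crank '{"dp":[[0,0,0],[0,0.3,0],[0,0.5,0],[0,0.5,0],[0,0.4,0],[0,0.2,0],[0,0,0],[0,0,0]],"delta_rot":[[0,0.012,0],[0,0,0],[0,0,0],[0,0,0],[0,0,0],[0,0,0],[0,0,0],[0,0,0]]}'
python3 - <<'E'
from h import *
s=ctrl.get_state();print(s["ft_force"],s["torque"],s["position"])
cv2.imwrite("pics/s7.png",ctrl.get_image("scene")[160:360,240:440].repeat(3,0).repeat(3,1))
E
```

```text
time: 13.25
position: [0.6215, -0.0035, 0.1494]
tool_rot: [-3.138, 0.062, -0.003]
ft_force: [0.3, 5.4, 16.6]
grip_width: 1.0
[ 0.27445487  5.35721538 16.62904759] [ 1.11130542  0.81252882 -0.25203099] [ 0.62145404 -0.0035362   0.14944142]
```

View pics/s7.png

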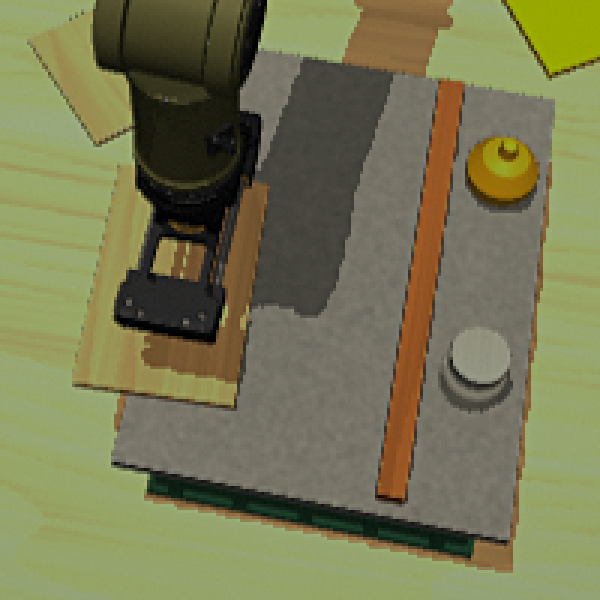

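Run:
```python
from h import *
slate({(1,-1):(236,407),(-1,-1):(73,386),(-1,1):(118,165),(1,1):(269,184)})
```

```text
world(scene) [ 0.63217476 -0.01319206] 1.5974277389603928 err [0.0005 0.0007 0.0003 0.0005] stand frame -0.13872530841776667 -0.04419274773500967 0.06118622277637442 standc [0.59280107 0.1269772 ]
```

Slate overhangs about 49 mm, nearly square. Next I lift off and identify the arm kinematics from the logged poses, to plan the side grasp.

```bash
python3 -m crank '{"dp":[[0,0,-0.8],[0,0,-2],[0,0,-3],[0,0,-4],[0,0,-4],[0,0,-2],[0,0,0],[0,0,0]],"delta_rot":[[0,0,0],[0,0,0],[0,0,0],[0,0,0],[0,0,0],[0,0,0],[0,0,0],[0,0,0]]}'
cat > kin.py <<'E'
import numpy as np, itertools, pickle
from scipy.spatial.transform import Rotation as R
from scipy.optimize import least_squares
def fk(q,p,sg):
    # p: d1,a1,L1,a2,L2,L3,a3  ; elbow offsets
    d1,a1,L1,a2,L2,a3,L3,o7=p
    T=R.identity();x=np.zeros(3)
    rz=lambda a:R.from_euler('z',a); ry=lambda a:R.from_euler('y',a)
    T=T*rz(sg[0]*q[0]); x=x+T.apply([a1,0,d1])
    T=T*ry(sg[1]*q[1]); T=T*rz(sg[2]*q[2]); x=x+T.apply([a2,0,L1])
    T=T*ry(sg[3]*q[3]); T=T*rz(sg[4]*q[4]); x=x+T.apply([-a2*0,0,L2])
    T=T*ry(sg[5]*q[5]); x=x+T.apply([a3,0,0]); T=T*rz(sg[6]*q[6]+o7); x=x+T.apply([0,0,L3])
    return x,T
E
python3 - <<'E'
from kin import *
from bench import ctrl
s=ctrl.get_state();print(repr(s["joint_positions"]),s["position"],s["tool_rot"])
D=[([-1.14692605,0.32171701,-0.07007283,1.4515528,0.0225714,1.37078951,-0.056894],[0.25881635,0.59574847,0.24059154],[2.62610795e+00,1.72250095e+00,-2.14522487e-03]),
([-0.60509085,0.29141851,0.44773244,1.51987681,-0.12767573,1.35940042,-0.14457453],[.6175,.1264,.2415],R.from_matrix([[1,.0024,-.0001],[.0024,-1,.0001],[-.0001,-.0001,-1]]).as_rotvec()),
([-0.5458,0.3451,0.4647,1.6482,-0.1676,1.182,-0.1009],[.6216,.0797,.1496],R.from_matrix([[.9982,-.0591,.005],[-.0591,-.9982,.0034],[.0048,-.0036,-1]]).as_rotvec()),
(s["joint_positions"],s["position"],s["tool_rot"])]
pickle.dump(D,open("D.pkl","wb"))
best=[]
for sg in itertools.product((1,-1),repeat=7):
    if sg[1]<0: continue
    for o7 in (0,np.pi):
        def res(p):
            r=[]
            for q,x,rv in D:
                a,T=fk(q,p,sg); r+=list((a-x)*5)+list((R.from_rotvec(rv).inv()*T).as_rotvec())
            r+=list(.01*np.array([p[1],p[3],p[5]]))
            return r
        o=least_squares(res,[.3,0,.4,0,.4,0,.2,o7]); best.append((o.cost,sg,o.x))
best.sort(key=lambda b:b[0])
for b in best[:4]: print(b)
pickle.dump(best[0],open("K.pkl","wb"))
E
```

```text
time: 14.1
position: [0.6194, -0.0064, 0.3031]
tool_rot: [3.138, -0.063, -0.006]
ft_force: [0.2, -0.0, -0.8]
grip_width: 0.998
array([-0.45692902,  0.25266375,  0.521373  ,  1.45084918, -0.12257558,
        1.47512268,  0.02266763]) [ 0.61940183 -0.00640109  0.30310568] [ 3.1382513  -0.06309437 -0.00621844]
(np.float64(0.011485719313122594), (-1, 1, -1, 1, -1, 1, -1), array([ 0.34472782, -0.04735758,  0.46263526,  0.01171277,  0.50901559,
       -0.042704  ,  0.43668429,  3.14160468]))
(np.float64(0.04204156307938718), (-1, 1, -1, 1, -1, 1, 1), array([ 0.34472968, -0.04735754,  0.46263515,  0.01171273,  0.50901562,
       -0.04270401,  0.43668604, -3.00173018]))
(np.float64(0.04204156307938768), (-1, 1, -1, 1, -1, 1, 1), array([ 0.34472749, -0.0473576 ,  0.46263535,  0.01171273,  0.5090156 ,
       -0.04270403,  0.43668405,  3.28145513]))
(np.float64(0.12669819248653938), (-1, 1, -1, 1, 1, 1, -1), array([-0.11720638, -0.06209068,  0.49019642,  0.05108835,  0.49638545,
       -0.0230351 , -0.0072992 , -3.09258356]))
```

Run:
```python
from kin import *
np.set_printoptions(precision=4,suppress=True)
D=pickle.load(open("D.pkl","rb"));c,sg,p=pickle.load(open("K.pkl","rb"))
for q,x,rv in D:
    a,T=fk(q,p,sg); print(a-x,(R.from_rotvec(rv).inv()*T).as_rotvec(), R.from_rotvec(rv).apply([0,0,1]),T.apply([0,0,1]))
```

```text
[-0.0275  0.0122  0.0006] [-0.  0.  0.] [-0.0006 -0.0016 -1.    ] [-0.0006 -0.0016 -1.    ]
[-0.0014  0.0031 -0.0002] [-0.  0. -0.] [-0.0001  0.0001 -1.    ] [-0.0001  0.0001 -1.    ]
[-0.0007  0.0011 -0.    ] [-0.  0. -0.] [ 0.005   0.0034 -1.    ] [ 0.005   0.0033 -1.    ]
[-0.0004 -0.0002 -0.0004] [ 0. -0.  0.] [-0.004  -0.0026 -1.    ] [-0.004  -0.0026 -1.    ]
```

```bash
cat > kin2.py <<'E'
import numpy as np, pickle
from scipy.spatial.transform import Rotation as R
sg=(-1,1,-1,1,-1,1,-1)
rz=lambda a:R.from_euler('z',a); ry=lambda a:R.from_euler('y',a)
def frames(q):
    T1=rz(-q[0]);T2=T1*ry(q[1]);T3=T2*rz(-q[2]);T4=T3*ry(q[3]);T5=T4*rz(-q[4]);T6=T5*ry(q[5]);T7=T6*rz(-q[6]+np.pi)
    return T1,T2,T3,T4,T5,T6,T7
def J(q):  # position = J @ params ; params: d1,a1,b1 | a2,b2,L1 | a4,b4,L2 | a6,b6,L3
    T1,T2,T3,T4,T5,T6,T7=[t.as_matrix() for t in frames(q)]
    return np.hstack([T1[:,[2]],T1[:,[0]],T1[:,[1]],T3,T5,T6])
E
python3 - <<'E'
from kin2 import *
np.set_printoptions(precision=4,suppress=True)
D=pickle.load(open("D.pkl","rb"))
A=np.vstack([J(q) for q,x,r in D]);y=np.hstack([x for q,x,r in D])
print(np.linalg.svd(A)[1])
names="d1 a1 b1 a2 b2 L1 a4 b4 L2 a6 b6 L3".split()
for nm,p0 in (("zero",[.33,0,0, 0,0,.42, 0,0,.45, 0,0,.3]),("sawyer",[.317,.081,.1925,0,-.1685,.4,0,.1363,.4,0,0,.3])):
  for lam in (1e-2,3e-3):
    p0=np.array(p0);w=np.ones(12)
    S=np.vstack([A,lam*np.diag(w)]);p=np.linalg.lstsq(S,np.hstack([y,lam*w*p0]),rcond=None)[0]
    print(nm,lam,dict(zip(names,p.round(3))),np.abs(A@p-y).max())
E
```

```text
[3.9944 3.9771 3.9741 0.4372 0.4168 0.1728 0.1599 0.108  0.0313 0.0022
 0.0003 0.    ]
zero 0.01 {'d1': np.float64(0.281), 'a1': np.float64(0.009), 'b1': np.float64(-0.014), 'a2': np.float64(0.035), 'b2': np.float64(0.002), 'L1': np.float64(0.441), 'a4': np.float64(-0.009), 'b4': np.float64(-0.007), 'L2': np.float64(0.5), 'a6': np.float64(0.023), 'b6': np.float64(-0.007), 'L3': np.float64(0.357)} 0.0001221003592002277
zero 0.003 {'d1': np.float64(0.279), 'a1': np.float64(0.006), 'b1': np.float64(-0.014), 'a2': np.float64(0.029), 'b2': np.float64(0.0), 'L1': np.float64(0.449), 'a4': np.float64(-0.007), 'b4': np.float64(-0.006), 'L2': np.float64(0.502), 'a6': np.float64(0.019), 'b6': np.float64(-0.006), 'L3': np.float64(0.361)} 3.9204398955938746e-05
sawyer 0.01 {'d1': np.float64(0.276), 'a1': np.float64(0.007), 'b1': np.float64(-0.014), 'a2': np.float64(0.016), 'b2': np.float64(-0.007), 'L1': np.float64(0.446), 'a4': np.float64(-0.007), 'b4': np.float64(0.065), 'L2': np.float64(0.508), 'a6': np.float64(0.011), 'b6': np.float64(-0.071), 'L3': np.float64(0.358)} 0.0002732077441002234
sawyer 0.003 {'d1': np.float64(0.273), 'a1': np.float64(0.004), 'b1': np.float64(-0.015), 'a2': np.float64(0.017), 'b2': np.float64(-0.005), 'L1': np.float64(0.455), 'a4': np.float64(-0.004), 'b4': np.float64(0.064), 'L2': np.float64(0.507), 'a6': np.float64(0.011), 'b6': np.float64(-0.072), 'L3': np.float64(0.362)} 2.687991702463033e-05
```

```bash
cat >> kin2.py <<'E'
from scipy.optimize import least_squares
p=np.array([.28,.007,-.014,.030,0,.448,-.007,-.006,.502,.019,-.006,.36])
D=pickle.load(open("D.pkl","rb"))
def refit():
    A=np.vstack([J(q) for q,x,r in D]);y=np.hstack([x for q,x,r in D]);lam=3e-3
    p0=np.array([.28,0,-.01,0,0,.43,0,0,.47,0,0,.33])
    return np.linalg.lstsq(np.vstack([A,lam*np.eye(12)]),np.hstack([y,lam*p0]),rcond=None)[0]
p=refit()
lo=np.array([-2.86,-.3,-1.38,.06,-1.56,.09,-2.69]);hi=np.array([2.86,2.09,1.24,2.45,4.7,2.05,2.69])
def pose(q): return J(q)@p,frames(q)[-1]
def ik(x,M,q0,bias=1e-3):
    Rt=R.from_matrix(M)
    f=lambda q:np.hstack([(pose(q)[0]-x)*3,(Rt.inv()*pose(q)[1]).as_rotvec(),bias*(q-q0)])
    o=least_squares(f,np.clip(q0,lo+.02,hi-.02),bounds=(lo+.01,hi-.01));return o.x,np.linalg.norm(f(o.x)[:6])
def tool(az,el,roll):
    # z along (az,el); x=up-ish rolled about z by roll
    z=np.array([np.cos(el)*np.cos(az),np.cos(el)*np.sin(az),np.sin(el)])
    u=np.array([-np.sin(el)*np.cos(az),-np.sin(el)*np.sin(az),np.cos(el)])
    M=np.column_stack([u,np.cross(z,u),z]);return M@R.from_euler('z',roll).as_matrix()
E
python3 - <<'E'
from kin2 import *
np.set_printoptions(precision=2,suppress=True)
print(p)
rng=np.random.default_rng(0)
seeds=[rng.uniform(lo,hi) for _ in range(25)]
for az in (1.59,1.2):
 for el in (0,-.2):
  for roll in (0,np.pi/2,np.pi,-np.pi/2):
    for x in ([.629,-.074,.125],[.629,-.074,.27]):
      best=[]
      for s in seeds:
        q,e=ik(x,tool(az,el,roll),s); 
        if e<.02: best.append(q)
      m=[np.min(np.minimum(q-lo,hi-q)) for q in best]
      print(az,el,round(roll,2),x[2],len(best), best[int(np.argmax(m))] if best else None, round(max(m),2) if m else '')
E
```

```text
[ 0.26  0.   -0.01  0.02 -0.    0.46 -0.   -0.    0.51  0.01 -0.    0.35]
1.59 0 0 0.125 7 [ 0.95  1.18 -0.65  1.26 -0.7   1.72  2.2 ] 0.33
1.59 0 0 0.27 7 [ 0.95  0.95 -0.63  1.3  -0.86  1.8   2.09] 0.25
1.59 0 1.57 0.125 12 [ 1.1   1.32 -0.94  1.26 -0.46  1.63  0.49] 0.42
1.59 0 1.57 0.27 11 [ 1.15  1.14 -1.04  1.3  -0.56  1.66  0.34] 0.34
1.59 0 3.14 0.125 14 [ 1.04  1.26 -0.82  1.26 -0.56  1.66 -1.02] 0.39
1.59 0 3.14 0.27 13 [ 1.07  1.05 -0.87  1.3  -0.7   1.71 -1.15] 0.34
1.59 0 -1.57 0.125 9 [ 0.81  1.11 -0.41  1.27 -0.88  1.8  -2.41] 0.25
1.59 0 -1.57 0.27 9 [ 0.8   0.89 -0.39  1.31 -1.01  1.88 -2.55] 0.14
1.59 -0.2 0 0.125 7 [ 0.93  1.05 -0.62  1.31 -0.64  1.64  2.19] 0.41
1.59 -0.2 0 0.27 7 [ 0.91  0.84 -0.57  1.31 -0.79  1.76  2.07] 0.29
1.59 -0.2 1.57 0.125 12 [ 1.09  1.18 -0.91  1.3  -0.4   1.56  0.47] 0.47
1.59 -0.2 1.57 0.27 11 [ 1.13  1.02 -1.01  1.3  -0.49  1.63  0.32] 0.37
1.59 -0.2 3.14 0.125 13 [ 1.03  1.12 -0.79  1.3  -0.5   1.59 -1.03] 0.46
1.59 -0.2 3.14 0.27 13 [ 1.04  0.92 -0.82  1.3  -0.63  1.68 -1.16] 0.37
1.59 -0.2 -1.57 0.125 9 [ 0.77  0.98 -0.35  1.32 -0
[... 504 characters left out ...]
 -1.57 0.125 15 [ 0.99  0.95 -0.45  1.64 -1.08  1.48 -2.25] 0.44
1.2 0 -1.57 0.27 16 [ 0.92  0.67 -0.36  1.69 -1.23  1.61 -2.4 ] 0.29
1.2 -0.2 0 0.125 15 [ 1.14  0.9  -0.67  1.67 -0.85  1.28  2.29] 0.4
1.2 -0.2 0 0.27 15 [ 0.94  0.57 -0.4   1.68 -1.1   1.51  2.2 ] 0.46
1.2 -0.2 1.57 0.125 19 [ 0.82  0.78 -0.24  1.69 -1.13  1.47  0.86] 0.43
1.2 -0.2 1.57 0.27 19 [ 0.77  0.54 -0.18  1.69 -1.19  1.58  0.67] 0.37
1.2 -0.2 3.14 0.125 20 [ 1.19  0.93 -0.73  1.67 -0.8   1.25 -0.88] 0.65
1.2 -0.2 3.14 0.27 21 [ 1.18  0.66 -0.72  1.67 -0.94  1.39 -1.02] 0.62
1.2 -0.2 -1.57 0.125 15 [ 0.92  0.8  -0.37  1.68 -1.05  1.41 -2.32] 0.37
1.2 -0.2 -1.57 0.27 16 [ 0.57  0.53  0.08  1.69 -1.28  1.67 -2.44] 0.25
```

Run:
```python
from h import *
np.set_printoptions(precision=3,suppress=True)
for n,L in (("top",{"pumpkin":(422,126),"scraperblade":(456,138),"handle":(465,190),"pink":(421,195),"tape":(475,230),"wood":(371,233)}),("scene",{"pumpkin":(184,277),"pumpL":(153,277),"pumpR":(215,277),"blade":(148,265),"pink":(209,212)})):
    for k,v in L.items(): print(n,k,ray(n,v,.05 if 'pum' in k else 0.01))
```

```text
top pumpkin [ 0.702 -0.308  0.05 ]
top scraperblade [ 0.672 -0.428  0.01 ]
top handle [ 0.503 -0.452  0.01 ]
top pink [ 0.487 -0.31   0.01 ]
top tape [ 0.374 -0.48   0.01 ]
top wood [ 0.366 -0.148  0.01 ]
scene pumpkin [ 0.71  -0.298  0.05 ]
scene pumpL [ 0.723 -0.376  0.05 ]
scene pumpR [ 0.697 -0.22   0.05 ]
scene blade [ 0.679 -0.417  0.01 ]
scene pink [ 0.494 -0.302  0.01 ]
```

Run:
```python
from kin2 import *
from bench import ctrl
np.set_printoptions(precision=2,suppress=True)
q=ctrl.get_state()["joint_positions"];x0,T0=pose(q);print(x0,q)
down=T0.as_matrix()
from scipy.spatial.transform import Slerp
def go(x1,M1,n=15,msg=""):
    global q
    xa,Ta=pose(q);S=Slerp([0,1],R.concatenate([Ta,R.from_matrix(M1)]))
    es=[]
    for k in range(1,n+1):
        q,e=ik(xa+(np.array(x1)-xa)*k/n,S(k/n).as_matrix(),q);es.append(e)
    print(msg,q,"maxerr",round(max(es),3),"margin",np.minimum(q-lo,hi-q).min().round(2))
az=1.55
go([.575,-.05,.30],down,msg="over")
go([.575,-.19,.30],tool(az,0,np.pi/2),msg="tilt")
go([.575,-.19,.30],tool(az,0,np.pi),msg="roll")
go([.575,-.19,.125],tool(az,0,np.pi),msg="low")
go([.575,-.074,.125],tool(az,0,np.pi),msg="in")
go([.575,-.074,.25],tool(az,0,np.pi),msg="up")
go([.575,-.074,.25],tool(az,0,np.pi/2),msg="half")
go([.575,-.074,.25],tool(az,0,0),msg="flip")
go([.595,-.074,.125],tool(az,0,0),msg="down")
go([.595,-.19,.125],tool(az,0,0),msg="out")
```

```text
[ 0.62 -0.01  0.3 ] [-0.46  0.25  0.52  1.45 -0.12  1.48  0.02]
over [-0.44  0.15  0.54  1.57 -0.07  1.45  0.07] maxerr 0.0 margin 0.45
tilt [ 0.94  0.88 -0.35  1.24 -0.99  2.04  0.56] maxerr 0.0 margin 0.01
roll [ 0.94  0.88 -0.35  1.24 -0.99  2.04 -1.01] maxerr 0.0 margin 0.01
low [ 0.9   1.11 -0.29  1.2  -0.87  1.96 -0.8 ] maxerr 0.0 margin 0.09
in [ 0.85  1.01 -0.34  1.45 -0.91  1.79 -0.73] maxerr 0.0 margin 0.26
up [ 0.88  0.82 -0.38  1.49 -0.99  1.85 -0.87] maxerr 0.0 margin 0.2
half [ 1.05  0.89 -0.64  1.49 -0.85  1.75  0.62] maxerr 0.0 margin 0.3
flip [ 1.22  1.03 -0.94  1.48 -0.64  1.64  2.05] maxerr 0.0 margin 0.41
down [ 1.14  1.22 -0.84  1.39 -0.55  1.6   2.16] maxerr 0.0 margin 0.45
out [ 1.14  1.29 -0.8   1.13 -0.52  1.81  2.1 ] maxerr 0.0 margin 0.24
```

```bash
python3 -m crank '{"dp":[[-0.95,3.6,1.5],[-0.95,3.6,1.5],[-0.95,3.6,1.5],[-0.95,3.6,1.5],[0,0,0],[0,0,0],[0,0,0],[0,0,0]],"delta_rot":[[0,0,0],[0,0,0],[0,0,0],[0,0,0],[0.12,0,0],[0.12,0,0],[0.12,0,0],[0.12,0,0]]}'
python3 -m crank '{"dp":[[0,0,0],[0,0,0],[0,0,0],[0,0,0],[0,0,0],[0,0,0],[0,0,0],[0,0,0]],"delta_rot":[[0.12,0,0],[0.12,0,0],[0.12,0,0],[0.12,0,0],[0.12,0,0],[0.12,0,0],[0.12,0,0],[0,0,0]]}'
python3 - <<'E'
from h import *
np.set_printoptions(precision=3,suppress=True)
s=ctrl.get_state();print(s["joint_positions"],s["position"],R.from_rotvec(s["tool_rot"]).as_matrix())
cv2.imwrite("pics/s8.png",ctrl.get_image("scene"))
E
```

```text
time: 14.9
position: [0.5753, -0.1486, 0.2431]
tool_rot: [-2.658, 0.055, -0.007]
ft_force: [-0.3, 0.1, -0.4]
grip_width: 1.008
time: 15.7
position: [0.5742, -0.1494, 0.2388]
tool_rot: [-1.816, 0.049, -0.018]
ft_force: [0.0, -0.1, -0.7]
grip_width: 1.001
[ 0.48   0.743  0.297  1.422 -1.111  2.042  0.821] [ 0.574 -0.149  0.239] [[ 0.999 -0.023  0.039]
 [-0.043 -0.242  0.969]
 [-0.013 -0.97  -0.243]]
```

View pics/s8.png

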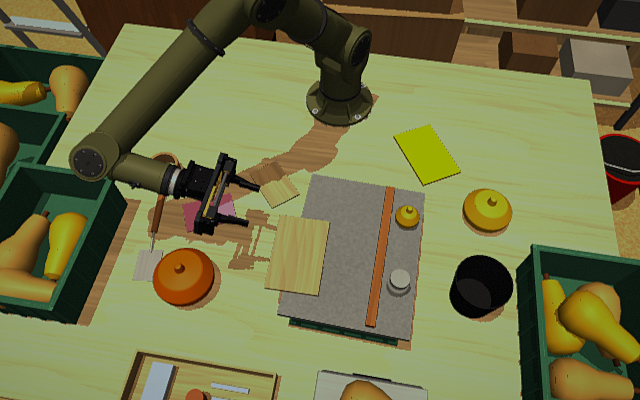

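```bash
python3 -m crank '{"dp":[[0,0,0],[0,0,0],[0,0,0],[0,0,0],[0,0,0],[0,0,0],[0,0,0],[0,0,0]],"delta_rot":[[0.12,0,0],[0.12,0,0],[0,0,0.14],[0,0,0.14],[0,0,0.14],[0,0,0.14],[0,0,0.14],[0,0,0.14]]}'
python3 -m crank '{"dp":[[0,0,0],[0,0,0],[0,0,0],[0,0,0],[0,0,0],[0,0,0],[0,0,0],[0,0,0]],"delta_rot":[[0,0,0.14],[0,0,0.14],[0,0,0.14],[0,0,0.14],[0,0,0.14],[0,0,0.03],[0,0,0],[0,0,0]]}'
python3 - <<'E'
from h import *
np.set_printoptions(precision=3,suppress=True)
s=ctrl.get_state();print(s["joint_positions"],s["position"],R.from_rotvec(s["tool_rot"]).as_matrix())
im=ctrl.get_image("scene");cv2.imwrite("pics/s9.png",im[160:360,200:400].repeat(3,0).repeat(3,1))
E
```

```text
time: 16.55
position: [0.5764, -0.1478, 0.245]
tool_rot: [-1.468, 0.696, 0.629]
ft_force: [-0.1, 0.6, -0.7]
grip_width: 1.001
time: 17.35
position: [0.5762, -0.1482, 0.2449]
tool_rot: [-1.192, 1.237, 1.174]
ft_force: [-0.7, -0.3, -0.3]
grip_width: 1.0
[ 0.712  0.832 -0.034  1.398 -1.107  2.046 -0.8  ] [ 0.576 -0.148  0.245] [[ 0.    -0.999  0.038]
 [-0.015  0.038  0.999]
 [-1.    -0.001 -0.015]]
```

View pics/s9.png

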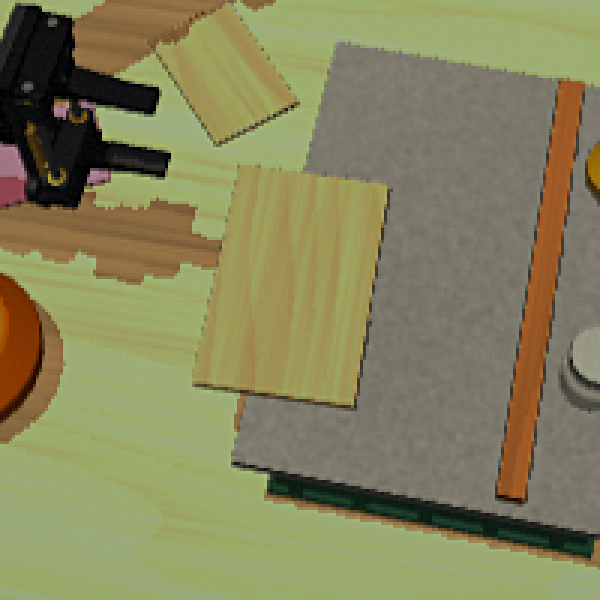

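Run:
```python
from h import *
np.set_printoptions(precision=4,suppress=True)
slate({(1,-1):(355,407),(-1,-1):(194,384),(-1,1):(239,167),(1,1):(388,186)},off=(200,160))
s=ctrl.get_state();M=R.from_rotvec(s["tool_rot"]).as_matrix()
for sx in (-.0585,-.0435,.0435,.0585):
  for sy in (-.0095,.0095):
    P=s["position"]+M@[sx,sy,.019];u=proj("scene",P);print(sx,sy,P,(u-[200,160])*3+1)
```

```text
world(scene) [ 0.6327 -0.0131] 1.593415533383269 err [0.0012 0.0017 0.0014 0.0012] stand frame -0.13862193515605442 -0.044743966361069795 0.057174017199250526 standc [0.5928 0.127 ]
-0.0585 -0.0095 [ 0.5864 -0.1289  0.3031] [147.002  103.9679]
-0.0585 0.0095 [ 0.5674 -0.1282  0.3031] [153.9805  82.7498]
-0.0435 -0.0095 [ 0.5864 -0.1291  0.2881] [149.0043 114.4135]
-0.0435 0.0095 [ 0.5674 -0.1284  0.2881] [155.8832  93.3522]
0.0435 -0.0095 [ 0.5864 -0.1304  0.2011] [159.7425 170.4341]
0.0435 0.0095 [ 0.5674 -0.1296  0.2011] [166.0943 150.2519]
0.0585 -0.0095 [ 0.5864 -0.1306  0.1861] [161.4559 179.3732]
0.0585 0.0095 [ 0.5674 -0.1299  0.1861] [167.7247 159.3372]
```

```bash
python3 -m crank '{"dp":[[1.5,0,0],[2,0,0],[2,0,0],[2,0,0],[2,0,0],[1.5,0,0],[1,0,0],[0,0,0]],"delta_rot":[[0,0,0],[0,0,0],[0,0,0],[0,0,0],[0,0,0],[0,-0.015,0],[0,0,0],[0,0,0]]}' 5 60
python3 - <<'E'
from h import *
np.set_printoptions(precision=3,suppress=True)
s=ctrl.get_state();print(s["joint_positions"],s["position"],s["ft_force"],R.from_rotvec(s["tool_rot"]).as_matrix())
im=ctrl.get_image("scene");cv2.imwrite("pics/s10.png",im[140:340,140:340].repeat(3,0).repeat(3,1))
E
```

```text
time: 18.2
position: [0.5752, -0.1497, 0.1221]
tool_rot: [-1.175, 1.228, 1.186]
ft_force: [0.5, -0.0, -0.1]
grip_width: 0.578
[ 0.709  1.021 -0.026  1.363 -1.052  1.993 -0.658] [ 0.575 -0.15   0.122] [ 0.537 -0.018 -0.091] [[-0.005 -0.999  0.039]
 [ 0.004  0.039  0.999]
 [-1.     0.005  0.004]]
```

View pics/s10.png

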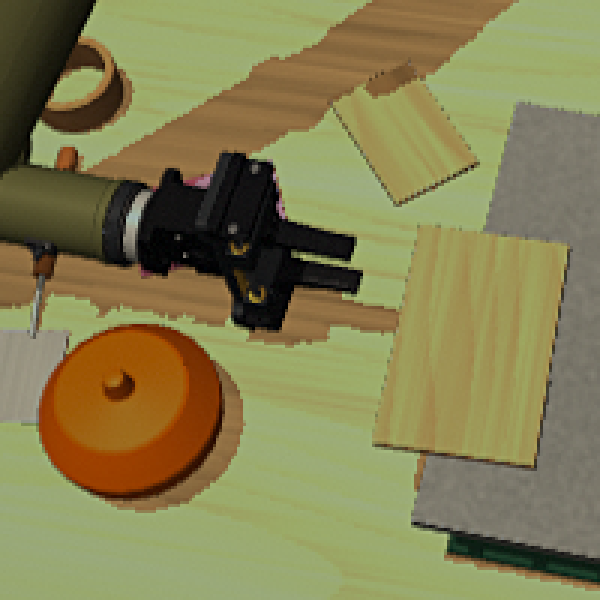

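The fingers straddle the slate's height, clear of the pumpkin, and aim at the near half of the front edge. Advancing.

```bash
python3 -m crank '{"dp":[[-0.3,0,0.5],[0,0,1.2],[0,0,1.4],[0,0,1.4],[0,0,1.4],[0,0,1.1],[0,0,0.6],[0,0,0]],"delta_rot":[[0,0,0],[0,0,0],[0,0,0],[0,0,0],[0,0,0],[0,0,0],[0,0,0],[0,0,0]]}'
python3 - <<'E'
from h import *
np.set_printoptions(precision=3,suppress=True)
s=ctrl.get_state();print(s["joint_positions"],s["position"],s["ft_force"])
im=ctrl.get_image("scene");cv2.imwrite("pics/s11.png",im[140:340,180:380].repeat(3,0).repeat(3,1))
E
```

```text
time: 19.05
position: [0.5788, -0.0729, 0.1282]
tool_rot: [-1.179, 1.226, 1.184]
ft_force: [-0.0, 1.1, -0.0]
grip_width: 0.574
[ 0.647  0.946 -0.059  1.505 -1.085  1.894 -0.627] [ 0.579 -0.073  0.128] [-0.011  1.089 -0.009]
```

View pics/s11.png

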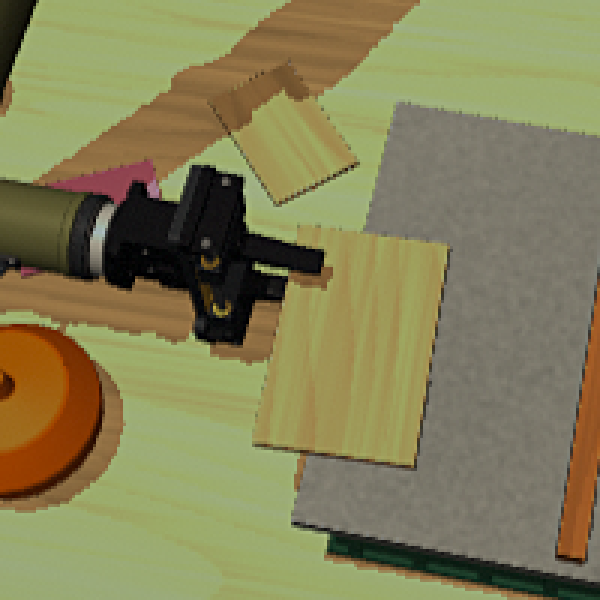

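```bash
python3 -m crank '{"dp":[[0.2,0,0],[0,0,0],[0,0,0],[0,0,0],[0,0,0],[0,0,0],[0,0,0],[0,0,0]],"delta_rot":[[0,0,0],[0,0,0],[0,0,0],[0,0,0],[0,0,0],[0,0,0],[0,0,0],[0,0,0]]}' 0 20
python3 -m crank '{"dp":[[0,0,0],[0,0,0],[0,0,0],[0,0,0],[0,0,0],[0,0,0],[0,0,0],[0,0,0]],"delta_rot":[[0,0,0],[0,0,0],[0,0,0],[0,0,0],[0,0,0],[0,0,0],[0,0,0],[0,0,0]]}' 0 60
```

```text
time: 19.9
position: [0.5788, -0.0742, 0.1256]
tool_rot: [-1.179, 1.228, 1.182]
ft_force: [0.6, 1.0, -1.1]
grip_width: 0.113
time: 20.7
position: [0.5788, -0.0742, 0.1259]
tool_rot: [-1.178, 1.227, 1.183]
ft_force: [-0.7, -0.4, -2.1]
grip_width: 0.108
```

Gripped: 10 mm opening, little force. Lifting.

```bash
python3 -m crank '{"dp":[[-0.5,0,0],[-1,0,0],[-1.5,0,0],[-2,0,0],[-2.5,0,0],[-2.5,0,0],[-1.5,0,0],[-1,0,0]],"delta_rot":[[0,0,0],[0,0,0],[0,0,0],[0,0,0],[0,0,0],[0,0,0],[0,0,0],[0,0,0]]}'
python3 - <<'E'
from h import *
np.set_printoptions(precision=3,suppress=True)
s=ctrl.get_state();print(s["joint_positions"],s["position"],s["ft_force"],s["grip_width"])
im=ctrl.get_image("scene");cv2.imwrite("pics/s12.png",im[140:340,180:380].repeat(3,0).repeat(3,1))
E
```

```text
time: 21.5
position: [0.579, -0.0744, 0.2531]
tool_rot: [-1.181, 1.226, 1.18]
ft_force: [0.4, -0.8, -2.0]
grip_width: 0.112
[ 0.662  0.756 -0.078  1.533 -1.141  1.956 -0.784] [ 0.579 -0.074  0.253] [ 0.356 -0.825 -2.034] 0.11177544812143994
```

View pics/s12.png

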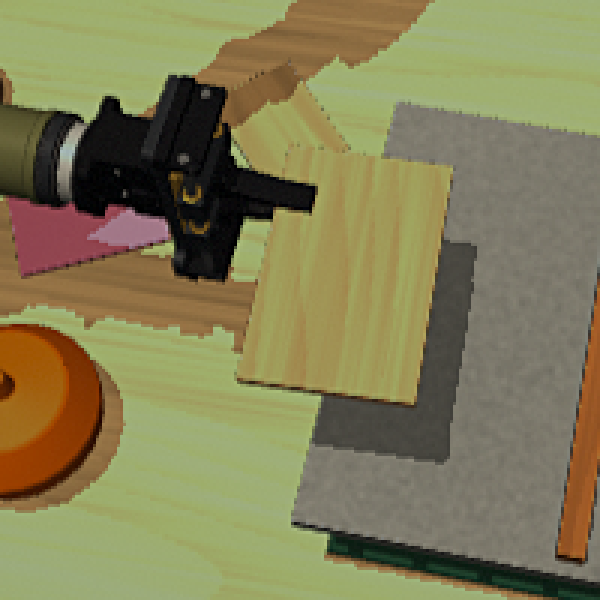

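```bash
python3 -m crank '{"dp":[[0,0,0],[0,0,0],[0,0,0],[0,0,0],[0,0,0],[0,0,0],[0,0,0],[0,0,0]],"delta_rot":[[0,0,-0.08],[0,0,-0.14],[0,0,-0.14],[0,0,-0.14],[0,0,-0.14],[0,0,-0.14],[0,0,-0.14],[0,0,-0.14]]}'
python3 -m crank '{"dp":[[0,0,0],[0,0,0],[0,0,0],[0,0,0],[0,0,0],[0,0,0],[0,0,0],[0,0,0]],"delta_rot":[[0,0,-0.14],[0,0,-0.14],[0,0,-0.14],[0,0,-0.14],[0,0,-0.14],[0,0,-0.14],[0,0,-0.14],[0,0,-0.14]]}'
python3 -m crank '{"dp":[[0,0,0],[0,0,0],[0,0,0],[0,0,0],[0,0,0],[0,0,0],[0,0,0],[0,0,0]],"delta_rot":[[0,0,-0.14],[0,0,-0.14],[0,0,-0.14],[0,0,-0.14],[0,0,-0.14],[0,0,-0.14],[0,0,-0.12],[0,0,0]]}'
python3 - <<'E'
from h import *
np.set_printoptions(precision=3,suppress=True)
s=ctrl.get_state();print(s["joint_positions"],s["position"],s["ft_force"],s["grip_width"],R.from_rotvec(s["tool_rot"]).as_matrix())
im=ctrl.get_image("scene");cv2.imwrite("pics/s13.png",im[140:340,180:380].repeat(3,0).repeat(3,1))
E
```

```text
time: 22.35
position: [0.5787, -0.0743, 0.2499]
tool_rot: [-1.522, 0.427, 0.368]
ft_force: [0.5, -0.4, -1.8]
grip_width: 0.107
time: 23.15
position: [0.5787, -0.0744, 0.25]
tool_rot: [-1.527, -0.45, -0.51]
ft_force: [0.1, 0.1, -1.4]
grip_width: 0.111
time: 23.95
position: [0.5787, -0.0746, 0.2501]
tool_rot: [-1.238, -1.186, -1.237]
ft_force: [-0.4, -0.3, -1.7]
grip_width: 0.112
[ 0.965  0.828 -0.505  1.52  -0.94   1.786  2.24 ] [ 0.579 -0.075  0.25 ] [-0.378 -0.306 -1.675] 0.11229748543329283 [[ 0.004  0.999  0.039]
 [-0.003 -0.039  0.999]
 [ 1.    -0.004  0.002]]
```

View pics/s13.png

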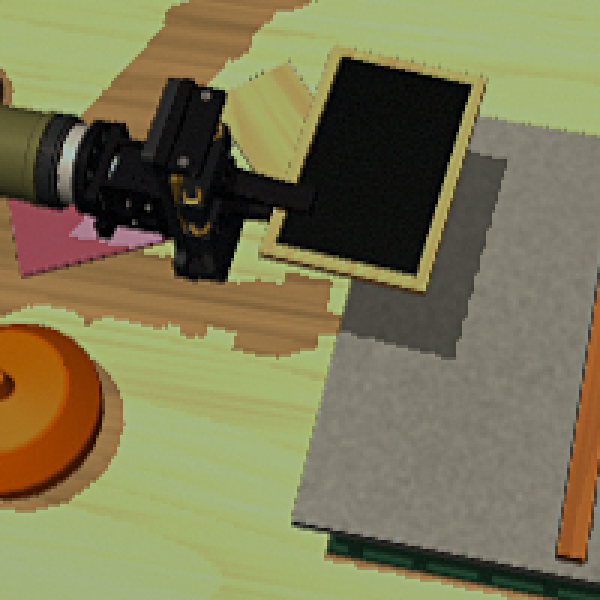

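Dark face is up and still held, now about -0.07 rad relative to the stand. Small yaw correction, then lower.

```bash
python3 -m crank '{"dp":[[-1,0,0.35],[-2,0,0.35],[-2,0,0],[-2,0,0],[-2,0,0],[-1.5,0,0],[-0.8,0,0],[-0.2,0,0]],"delta_rot":[[-0.02,0,0],[-0.02,0,0],[0,0,0],[0,0,0],[0,0,0],[0,0,0],[0,0,0],[0,0,0]]}'
python3 - <<'E'
from h import *
np.set_printoptions(precision=3,suppress=True)
s=ctrl.get_state();print(s["joint_positions"],s["position"],s["ft_force"],s["torque"],R.from_rotvec(s["tool_rot"]).as_matrix())
im=ctrl.get_image("scene");cv2.imwrite("pics/s14.png",im[140:340,180:380].repeat(3,0).repeat(3,1))
E
```

```text
time: 24.8
position: [0.5788, -0.067, 0.1347]
tool_rot: [-1.267, -1.165, -1.265]
ft_force: [-0.8, -0.7, -0.8]
grip_width: 0.114
[ 0.942  0.978 -0.458  1.541 -0.889  1.685  2.386] [ 0.579 -0.067  0.135] [-0.755 -0.672 -0.826] [-1.702  0.076 -0.004] [[ 0.005  0.997  0.079]
 [-0.003 -0.079  0.997]
 [ 1.    -0.005  0.003]]
```

View pics/s14.png

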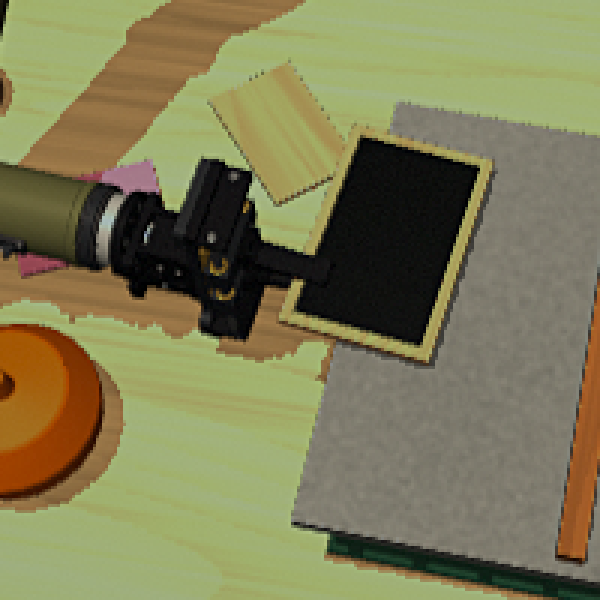

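I turned the wrong way, so I'm turning back. Then a slow lowering.

```bash
python3 -m crank '{"dp":[[0,0,0],[0,0,0],[-0.2,0,0],[-0.1,0,0],[-0.1,0,0],[-0.1,0,0],[-0.1,0,0],[0,0,0]],"delta_rot":[[0.04,0,0],[0.04,0,0],[0,0,0],[0,0,0],[0,0,0],[0,0,0],[0,0,0],[0,0,0]]}'
python3 -m crank '{"dp":[[-0.1,0,0],[-0.1,0,0],[-0.1,0,0],[0,0,0],[0,0,0],[0,0,0],[0,0,0],[0,0,0]],"delta_rot":[[0,0,0],[0,0,0],[0,0,0],[0,0,0],[0,0,0],[0,0,0],[0,0,0],[0,0,0]]}'
python3 - <<'E'
from h import *
np.set_printoptions(precision=3,suppress=True)
s=ctrl.get_state();print(s["joint_positions"],s["position"],s["ft_force"],s["torque"],R.from_rotvec(s["tool_rot"]).as_matrix())
E
```

```text
time: 25.65
position: [0.5788, -0.0673, 0.1298]
tool_rot: [-1.209, -1.206, -1.207]
ft_force: [-0.3, 0.0, -2.1]
grip_width: 0.11
time: 26.45
position: [0.579, -0.0671, 0.127]
tool_rot: [-1.208, -1.206, -1.207]
ft_force: [-0.6, 0.2, -1.3]
grip_width: 0.108
[ 0.907  1.021 -0.456  1.468 -0.841  1.74   2.369] [ 0.579 -0.067  0.127] [-0.631  0.173 -1.299] [-1.704 -0.098  0.018] [[ 0.003  1.    -0.001]
 [-0.002  0.001  1.   ]
 [ 1.    -0.003  0.002]]
```

```bash
python3 -m crank '{"dp":[[-0.1,0,0],[-0.05,0,0],[-0.05,0,0],[0,0,0],[0,0,0],[0,0,0],[0,0,0],[0,0,0]],"delta_rot":[[0,0,0],[0,0,0],[0,0,0],[0,0,0],[0,0,0],[0,0,0],[0,0,0],[0,0,0]]}'
python3 - <<'E'
from h import *
np.set_printoptions(precision=3,suppress=True)
s=ctrl.get_state();print(s["position"],s["ft_force"],s["torque"])
im=ctrl.get_image("scene");cv2.imwrite("pics/s15.png",im[140:340,180:380].repeat(3,0).repeat(3,1))
E
```

```text
time: 27.25
position: [0.5789, -0.0672, 0.1251]
tool_rot: [-1.208, -1.206, -1.207]
ft_force: [0.2, -0.9, -0.3]
grip_width: 0.109
[ 0.579 -0.067  0.125] [ 0.151 -0.874 -0.341] [-1.37  -0.083  0.099]
```

View pics/s15.png

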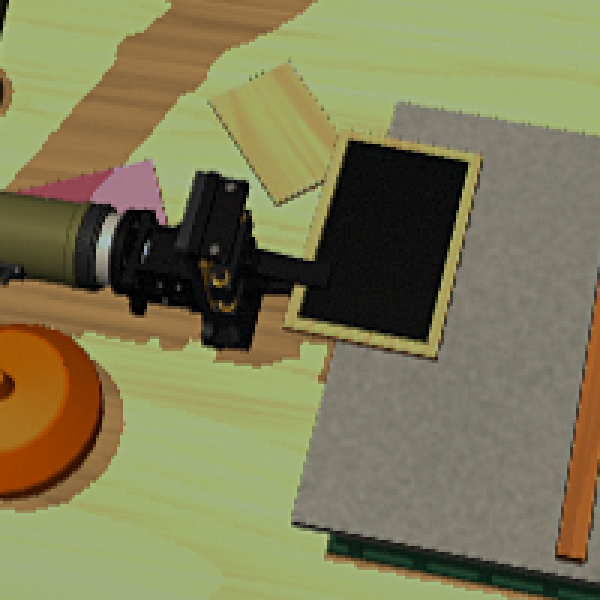

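```bash
python3 -m crank '{"dp":[[-0.05,0,0],[-0.05,0,0],[-0.05,0,0],[0,0,0],[0,0,0],[0,0,0],[0,0,0],[0,0,0]],"delta_rot":[[0,0,0],[0,0,0],[0,0,0],[0,0,0],[0,0,0],[0,0,0],[0,0,0],[0,0,0]]}'
python3 - <<'E'
from h import *
np.set_printoptions(precision=3,suppress=True)
s=ctrl.get_state();print(s["position"],s["ft_force"],s["torque"])
slate({(1,-1):(435,357),(-1,-1):(285,328),(1,1):(481,155),(-1,1):(341,131)},off=(180,140))
E
```

```text
time: 28.1
position: [0.579, -0.0671, 0.1249]
tool_rot: [-1.205, -1.205, -1.209]
ft_force: [-1.9, -2.5, 5.0]
grip_width: 0.113
[ 0.579 -0.067  0.125] [-1.899 -2.486  5.032] [ 0.043 -0.073  0.322]
world(scene) [ 0.534 -0.004] 1.526871629481484 err [0.003 0.002 0.001 0.003] stand frame -0.13305775740620132 0.05415184603916307 -0.009369886702534469 standc [0.593 0.127]
```

```bash
python3 -m crank '{"dp":[[0.1,0,0],[0,0,0],[0,0,0],[0,0,0],[0,0,0],[0,0,0],[0,0,0],[0,0,0]],"delta_rot":[[0,0,0],[0,0,0],[0,0,0],[0,0,0],[0,0,0],[0,0,0],[0,0,0],[0,0,0]]}' 5 20
python3 -m crank '{"dp":[[0,0,-0.5],[0,0,-1],[0,0,-1.5],[0,0,-1.5],[0,0,-1.5],[0,0,-1.5],[0,0,-1],[0,0,0]],"delta_rot":[[0,0,0],[0,0,0],[0,0,0],[0,0,0],[0,0,0],[0,0,0],[0,0,0],[0,0,0]]}'
python3 - <<'E'
from h import *
np.set_printoptions(precision=3,suppress=True)
s=ctrl.get_state();print(s["joint_positions"],s["position"],s["ft_force"],R.from_rotvec(s["tool_rot"]).as_matrix())
im=ctrl.get_image("scene");cv2.imwrite("pics/s16.png",im[140:340,180:380].repeat(3,0).repeat(3,1))
E
```

```text
time: 28.9
position: [0.579, -0.0672, 0.1244]
tool_rot: [-1.209, -1.206, -1.207]
ft_force: [-0.3, 0.2, 0.4]
grip_width: 0.565
time: 29.7
position: [0.5791, -0.1546, 0.1236]
tool_rot: [-1.212, -1.206, -1.208]
ft_force: [0.6, -0.5, -0.7]
grip_width: 0.576
[ 0.946  1.091 -0.416  1.3   -0.803  1.869  2.328] [ 0.579 -0.155  0.124] [ 0.56  -0.538 -0.67 ] [[ 0.003  1.     0.002]
 [-0.001 -0.002  1.   ]
 [ 1.    -0.003  0.   ]]
```

View pics/s16.png

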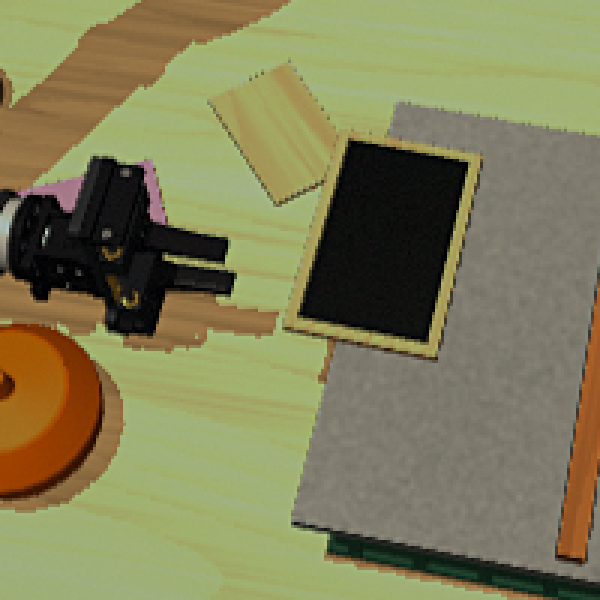

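```bash
python3 -m crank '{"dp":[[2,0,0],[3,0,0],[3,0,0],[3,0,0],[2,0,0],[0,0,0],[0,0,0],[0,0,0]],"delta_rot":[[0,0,0],[0,0,0],[0,0,0],[0,0,0],[0,0,0],[0,0,0.14],[0,0,0.14],[0,0,0.14]]}' 8.7
python3 -m crank '{"dp":[[0,0,0],[0,0,0],[0,0,0],[0,0,0],[0,0,0],[0,0,0],[0,0,0],[0,0,0]],"delta_rot":[[0,0,0.14],[0,0,0.14],[0,0,0.14],[0,0,0.14],[0,0,0.14],[0,0,0.14],[0,0,0.14],[0,0,0.14]]}'
python3 -m crank '{"dp":[[0,0,0],[0,0,0],[0,0,0],[0,0,0],[0,0,0],[0,0,0],[0,0,0],[0,0,0]],"delta_rot":[[-0.12,0,0],[-0.12,0,0],[-0.12,0,0],[-0.12,0,0],[-0.12,0,0],[-0.12,0,0],[-0.12,0,0],[-0.12,0,0]]}'
python3 -m crank '{"dp":[[0,0,0],[0,0,0],[0,0,0],[0,0,0],[0,0,0],[0,0,0],[0,0,0],[0,0,0]],"delta_rot":[[-0.12,0,0],[-0.12,0,0],[-0.12,0,0],[-0.12,0,0],[-0.12,0,0],[0,0,0],[0,0,0],[0,0,0]]}'
python3 - <<'E'
from h import *
np.set_printoptions(precision=3,suppress=True)
s=ctrl.get_state();print(s["joint_positions"],s["position"],s["ft_force"],R.from_rotvec(s["tool_rot"]).as_matrix())
im=ctrl.get_image("scene");cv2.imwrite("pics/s17.png",im)
E
```

```text
time: 30.55
position: [0.5793, -0.1517, 0.2554]
tool_rot: [-1.379, -0.889, -0.887]
ft_force: [1.2, 0.0, 0.2]
grip_width: 0.994
time: 31.35
position: [0.5793, -0.1516, 0.2551]
tool_rot: [-1.568, -0.019, -0.016]
ft_force: [-0.4, -0.1, 0.0]
grip_width: 0.999
time: 32.15
position: [0.5793, -0.1519, 0.2555]
tool_rot: [-2.533, -0.013, -0.037]
ft_force: [-0.6, 1.3, -0.4]
grip_width: 1.0
time: 32.95
position: [0.5787, -0.1541, 0.2539]
tool_rot: [-3.127, 0.003, -0.042]
ft_force: [0.1, 0.7, 0.3]
grip_width: 0.996
[ 0.327  0.194 -0.115  1.584  0.003  1.342  0.212] [ 0.579 -0.154  0.254] [0.085 0.747 0.27 ] [[ 1.    -0.001  0.027]
 [-0.002 -1.     0.014]
 [ 0.027 -0.014 -1.   ]]
```

View pics/s17.png

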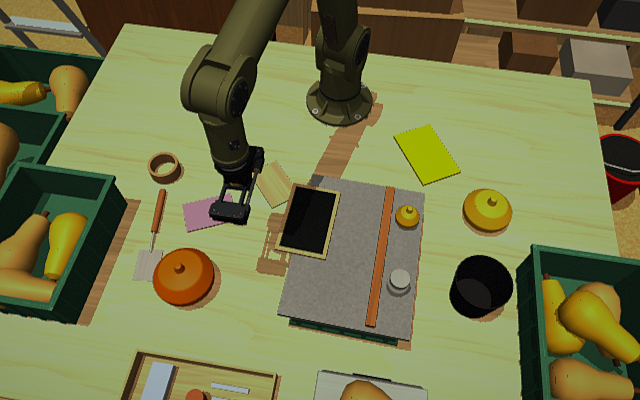

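```bash
python3 -m crank '{"dp":[[-2.2,-1.8,0],[-2.2,-1.8,1],[0,0,2],[0,0,2.5],[0,0,2.5],[0,0,2],[0,0,1],[0,0,0]],"delta_rot":[[-0.014,-0.027,0],[0,0,0.033],[0,0,0],[0,0,0],[0,0,0],[0,0,0],[0,0,0],[0,0,0]]}'
python3 - <<'E'
from h import *
np.set_printoptions(precision=3,suppress=True)
s=ctrl.get_state();print(s["joint_positions"],s["position"],s["ft_force"],R.from_rotvec(s["tool_rot"]).as_matrix())
E
```

```text
time: 33.8
position: [0.5342, -0.1177, 0.1421]
tool_rot: [3.141, -0.054, -0.004]
ft_force: [0.0, -0.6, 0.3]
grip_width: 1.002
[ 0.292  0.183 -0.137  1.827  0.028  1.136  0.111] [ 0.534 -0.118  0.142] [ 0.049 -0.605  0.342] [[ 0.999 -0.034 -0.003]
 [-0.034 -0.999 -0.   ]
 [-0.003  0.    -1.   ]]
```

```bash
python3 -m crank '{"dp":[[0,-1,-0.2],[0,-1,0],[0,-0.8,0],[0,-0.7,0],[0,-0.7,0],[0,-0.8,0],[0,-0.8,0],[0,-0.8,0]],"delta_rot":[[0,0,0],[0,0,0],[0,0,0],[0,0,0],[0,0,0],[0,0,0],[0,0,0],[0,0,0]]}'
python3 - <<'E'
from h import *
np.set_printoptions(precision=3,suppress=True)
s=ctrl.get_state();print(s["position"],s["ft_force"])
im=ctrl.get_image("scene");cv2.imwrite("pics/s18.png",im[160:360,240:440].repeat(3,0).repeat(3,1))
E
```

```text
time: 34.6
position: [0.5376, -0.05, 0.1458]
tool_rot: [3.14, -0.05, 0.001]
ft_force: [0.2, -0.9, 1.0]
grip_width: 1.002
[ 0.538 -0.05   0.146] [ 0.203 -0.89   0.998]
```

View pics/s18.png

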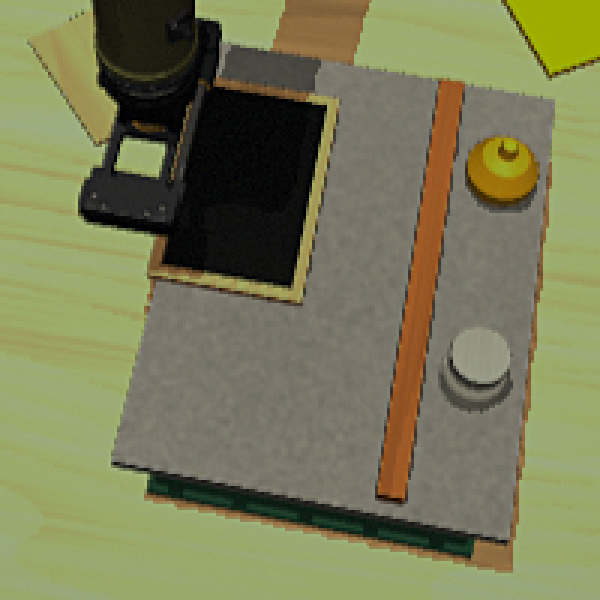

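```bash
python3 -m crank '{"dp":[[0,-0.8,0.1],[0,-1,0.1],[0,-1,0],[0,-1,0],[0,-1,0],[0,-1,0],[0,-1,0],[0,-0.5,0]],"delta_rot":[[0,0,0],[0,0,0],[0,0,0],[0,0,0],[0,0,0],[0,0,0],[0,0,0],[0,0,0]]}'
python3 - <<'E'
from h import *
np.set_printoptions(precision=3,suppress=True)
s=ctrl.get_state();print(s["position"],s["ft_force"])
im=ctrl.get_image("scene");cv2.imwrite("pics/s19.png",im[160:360,240:440].repeat(3,0).repeat(3,1))
E
```

```text
time: 35.45
position: [0.5399, 0.0239, 0.1437]
tool_rot: [3.141, -0.048, 0.001]
ft_force: [0.1, -0.8, 0.3]
grip_width: 1.002
[0.54  0.024 0.144] [ 0.12  -0.831  0.293]
```

View pics/s19.png

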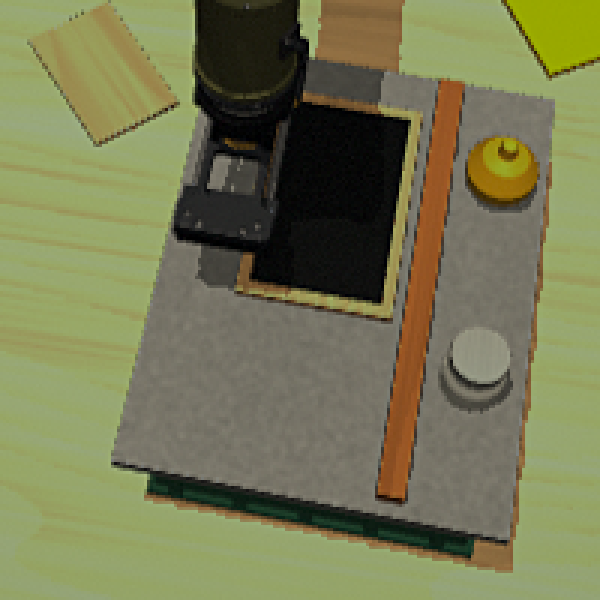

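```bash
python3 -m crank '{"dp":[[0,-0.2,0],[0,-0.2,0],[0,-0.2,0],[0,-0.2,0],[0,-0.1,0],[0,-0.1,0],[0,0,0],[0,0,0]],"delta_rot":[[0,0,0],[0,0,0],[0,0,0],[0,0,0],[0,0,0],[0,0,0],[0,0,0],[0,0,0]]}'
python3 -m crank '{"dp":[[0,-0.1,0],[0,-0.1,0],[0,-0.1,0],[0,-0.1,0],[0,-0.1,0],[0,0,0],[0,0,0],[0,0,0]],"delta_rot":[[0,0,0],[0,0,0],[0,0,0],[0,0,0],[0,0,0],[0,0,0],[0,0,0],[0,0,0]]}'
```

```text
time: 36.3
position: [0.5403, 0.0325, 0.1437]
tool_rot: [3.14, -0.05, 0.001]
ft_force: [-0.5, -0.1, 0.4]
grip_width: 0.996
time: 37.1
position: [0.54, 0.0336, 0.1436]
tool_rot: [3.135, -0.054, -0.001]
ft_force: [-3.0, -7.6, 1.8]
grip_width: 1.003
```

```bash
python3 -m crank '{"dp":[[0,-0.1,0],[0,-0.1,0],[0,-0.1,0],[0,0,0],[0,0,0],[0,0,0],[0,0,0],[0,0,0]],"delta_rot":[[0,0,0],[0,0,0],[0,0,0],[0,0,0],[0,0,0],[0,0,0],[0,0,0],[0,0,0]]}'
python3 - <<'E'
from h import *
np.set_printoptions(precision=3,suppress=True)
s=ctrl.get_state();print(s["position"],s["ft_force"],s["torque"])
im=ctrl.get_image("scene");cv2.imwrite("pics/s20.png",im[160:360,240:440].repeat(3,0).repeat(3,1))
E
```

```text
time: 37.9
position: [0.5399, 0.0337, 0.1437]
tool_rot: [3.132, -0.056, -0.001]
ft_force: [-3.2, -12.9, 3.8]
grip_width: 1.002
[0.54  0.034 0.144] [ -3.184 -12.89    3.83 ] [-2.997  0.486  0.123]
```

View pics/s20.png

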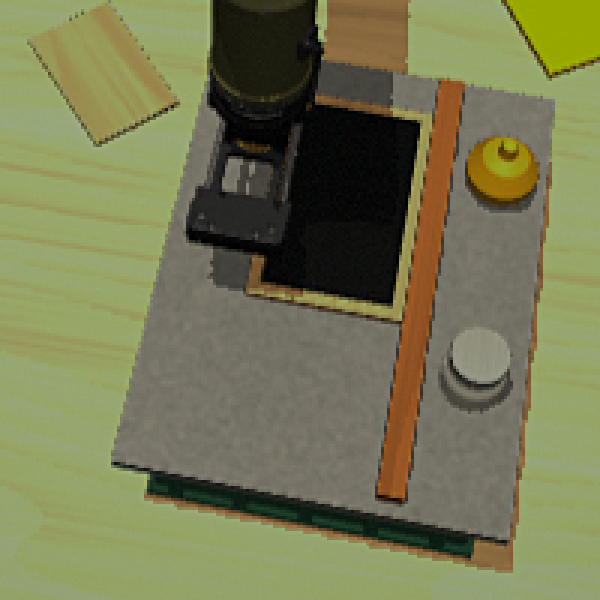

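```bash
python3 -m crank '{"dp":[[0,0.5,0],[0,0.5,0],[0,1,0],[0,2,0],[0,2,-1],[0,2,-3],[0,2,-3],[0,2,-3]],"delta_rot":[[0,0,0],[0,0,0],[0,0,0],[0,0,0],[0,0,0],[0,0,0],[0,0,0],[0,0,0]]}'
python3 - <<'E'
from h import *
np.set_printoptions(precision=4,suppress=True)
im=ctrl.get_image("scene");cv2.imwrite("pics/s21.png",im[200:330,290:440].repeat(4,0).repeat(4,1));cv2.imwrite("pics/s21f.png",im)
it=ctrl.get_image("top");cv2.imwrite("pics/t21.png",it[80:240,220:350].repeat(3,0).repeat(3,1))
s=ctrl.get_state();print(s["position"],s["ft_force"])
E
```

```text
time: 38.75
position: [0.5365, -0.0799, 0.2448]
tool_rot: [3.141, -0.049, 0.002]
ft_force: [-0.4, -0.2, 0.3]
grip_width: 1.0
[ 0.5388 -0.0833  0.2485] [0.732  0.0279 0.3706]
```

View pics/s21.png

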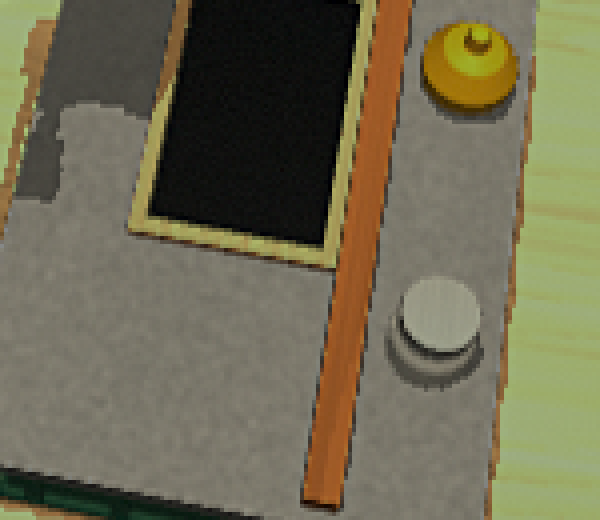

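View pics/s21f.png

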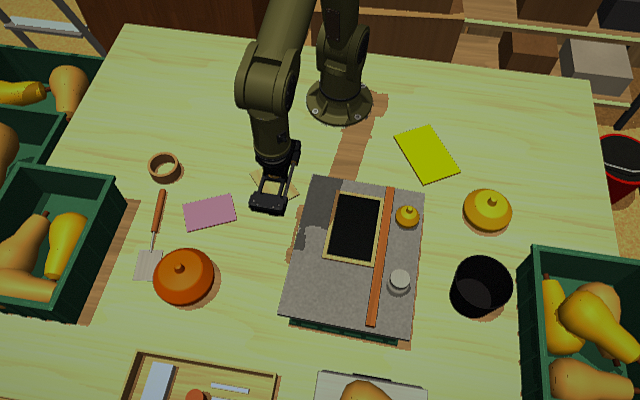

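View pics/t21.png

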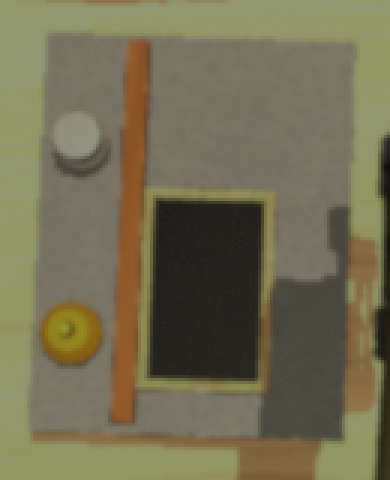

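Run:
```python
import cv2
im=cv2.imread("pics/s21f.png");cv2.imwrite("pics/s22.png",cv2.resize(im[180:280,320:420],None,fx=6,fy=6,interpolation=cv2.INTER_NEAREST))
from h import *
c=lambda u,v:(((u+.5)/6+320-240)*3,((v+.5)/6+180-160)*3)
```

```text
(no output)
```

View pics/s22.png

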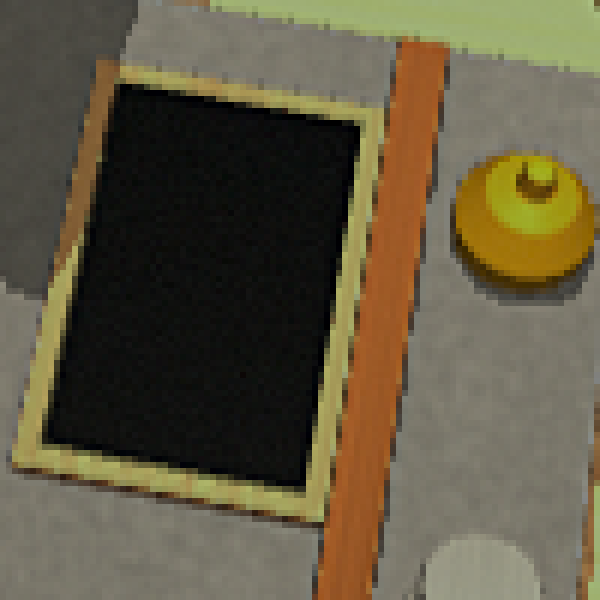

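The slate lies dark face up. In this crop its long edge meets the rail from (385,110) to (325,520) with no grey between them. The bystanders are in place and the gripper is clear, so I'm handing in.

```bash
python3 -c "
from bench import ctrl
print(ctrl.close_job())"
```

```text
the job is handed in; nothing more can be done
None
```

The slate is turned over, dark writing face up, and pushed square against the stop rail. I handed the job in at about 39 s of the 72 s allowed.

**What I did:**
- I drew the slate out about 49 mm over the front edge with the open fingertips. It twisted several times because one tip pressed harder than the other, and I straightened it by shifting the pressure between the tips.
- I gripped the front edge from the side, lifted the slate about 13 cm, and rolled it 180° in the air above the stand's front edge.
- I lowered it slowly until it seated at about 5 N. I first turned the yaw correction the wrong way and undid it before contact. I then released it and pushed it to the rail with both fingers, reaching about 13 N.

**Last checks:**
- **Rail contact:** both camera views show the long edge against the rail along its whole length. The push force was shared almost evenly between the two fingers.
- **Position along the rail:** the slate ended up about 100 mm nearer the robot than where I gripped it, but still within the rail's length.
- **Surroundings:** the jar, gourd, pumpkins, pail, tape, scraper and look-alike boards appear where they were. The arm is clear of everything.
- **Camera disagreement:** the two cameras differed by up to 8 mm on absolute position. I averaged them for the first moves, and later worked from the scene camera corrected against the fingertips and from contact forces.

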